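Empty the cold trinket kiln into the flip-top case

ROBOT

A 6-joint arm with a two-finger parallel gripper is mounted at the origin on the work surface. World frame = base frame: x ahead of the robot, y to its left, z up, the work surface at z = 0. Lengths are in m, angles in degrees, forces in N, time in s.
With the tool pointing down it reaches from about 0.25 to 0.725 m from the base axis. Payload 9.7 kg.
Tool frame: the origin (TCP) lies on the centre line of the jaws, within the pads' length; the fingertips stand tip_extent ahead of it and the grasp point (between the pads) lies 3 mm ahead of it (tip_extent is the distance from the TCP to the fingertips, in m); z points along the fingers, y is the line along which they close (so a half turn about z gives the same grasp; the last joint's range is limited). The gripper opens to 85 mm and grips with 20 to 120 N. Pads are 22 mm wide; open, the fingers measure 114 mm over their backs; the gripper's body (76 mm by 85 mm) begins 54 mm behind the grasp point. The pads swing forward as they close: fully open they stand 13 mm farther back than shut.
Start: joints at [-71.104, 4.979, 10.078, 95.1, 0, 90], TCP at [0.178, -0.52, 0.253] pointing down, gripper open.
Joint ranges: [-179.16, 179.16], [-48.56, 103.87], [-65.8, 70.77], [-126.05, 130.52], [-82.76, 87.17], [-180, 180]. Speed limits (degrees/s): [127.2, 127.2, 147.25, 180, 180, 180].

INTERFACE

Orientations are given as [roll, pitch, yaw] about the fixed x, y, z axes, in that order (R = Rz(yaw) Ry(pitch) Rx(roll)).
In Python, from workcell import * gives the robot as it stands.
- The arm moves only by the tool servo_tool, never from a script. Its argument "rows" is a list of rows, each an object with "offset": the shift along the tool's x, y, z as a fraction of full scale, a list of three; "yaw": the turn about the tool's z as a fraction of full scale; "claw": the closure, from 0 (fully open) to 1 (shut). A call has 1 to 12 rows; each row is the pose to reach, as a shift and turn from the pose commanded when the call began, along the tool's axes at that moment, turning the shorter way round; what a row does not reach only later rows make up. Full scale, the value 1, is 0.1 m for a shift and pi rad for a turn. A row lasts 1/8 s, in which the tool goes at most 62.5 mm and 10.7 degrees, less where a joint would pass 70% of its speed; a pose out of reach is approached as far as the arm can. A call with a number of a shift or a turn outside -1 to 1 is refused whole. A call with a gripper value outside its range is refused whole. The fingers move at their own pace and stop on an object; "squeeze" is the grip in N (left out, the last holds). Time passes only in rows, so rows that repeat a pose let the fingers close. It gives the time, the measured TCP pose, the force, the opening and the grip force at its end, in the units of the state.
- get_obs(): the state, without advancing time (a new reading comes with each control period).
- camera(name): name is "scene" or "top" or "wrist"; returns (picture, depth): 384x512x3 uint8, red, green, blue; 384x512 float32, m along the optical axis (not along the pixel's ray), 0 where there is no reading.
- camera_info(name): a dict with "fx", "fy", "cx", "cy" (pixels), "cam_to_world" (4x4, takes a point from camera to world coordinates); the wrist camera has in their place "hand_eye" (4x4, takes a point from camera to tool coordinates, whose origin is the TCP and whose axes are the flange's). Camera axes: x right, y up, looking along -z (the intrinsics and any distortion apply to the point x, -y, -z); pixel columns grow to the right and rows downward; lengths in m; the calibration is good to about 2 mm. The wrist camera is an equidistant fisheye: a pixel r from the principal point sees the ray r / f radians off the axis. A picture is of the moment at which its call begins: read the wrist's pose just before it. camera_info takes no time and is no camera call.
- job_done(): hands the job in; it is judged then, once.
The state is a dict: "time": time; "q": joint angles; "qd": joint speeds; "joint_efforts": joint torques, N m; "ee_pos": TCP position; "tcp_rot": TCP orientation; "wrist_force": force on the tool from outside, world axes, zero at the start; "torque": the same for the moment, N m; "opening": finger opening in m; "grasp_force": force on a finger pad.
Only numpy, scipy, OpenCV 4.12 (cv2) and the standard library are available. Lean on these libraries where they do the work, as an engineer would, in place of code of your own. Each camera call takes 0.05 s, during which the arm holds its last target. There are 200 camera calls.

TASK

The firing is finished and the little kiln is cold: lift its lid off by the knob and set it down flat on the wooden trivet, then take out every vase and stand it upright in the white storage case. When the kiln is empty put the lid squarely back on it, and press both covers of the case down until they click shut. Set everything down gently, because fired glaze chips, and leave the other things on the bench where they are.

Things in the scene. Friction and masses are not known exactly. Their poses are not given: they have to be found in the camera images.
- kiln: small round top-loading kiln, steel jacket, white fibre lining, fixed on the bench left or right of the case. 252 mm across, 125 mm high; round chamber 200 mm across, 95 mm deep, open at the top, its floor 30 mm above the bench. A grey control box (35 mm deep, 85 wide, top at 87 mm) stands off the jacket towards its own -x. Origin at the centre of its underside
- kiln_lid: loose flat round lid of the kiln, white fibre with a steel band, 246 mm across, 22 mm thick, about 0.6 kg. Origin at the centre of its underside, z up through the knob. Starts on top of the kiln (origin 125 mm above the bench).
- lid_knob (a point): grip point on the lid's black knob, 48 mm above the lid's underside on its axis. The knob is upright, 32 mm across, straight-sided from 34 to 62 mm above the lid's underside; its top is 66 mm up.
- trivet: wooden slatted trivet, 200 mm x 194 mm, flat top 24 mm above the bench, fixed, on the other side of the case from the kiln. Origin at the centre of its underside. The lid rests centrally on it (overhanging).
- case: white storage case in front of the robot, fixed, outside 200 (x) x 215 (y) x 105 mm high, walls and floor 5 mm. A full-height 5 mm wall along x parts it into two compartments, each 190 (x) x 100 mm (y) inside, centres at y = +52.5 (left) and -52.5 mm (right), each with room for two vases one behind the other. Origin at the centre of its underside; +x points to the hinges, away from the robot
- cover_left (a joint): angle of the case's left (+y) cover, rad: 0 = shut, held by the catch; about 0.06 = down but only resting on the catch; 1.92 = open on its stop, leaning away from the robot; starts above 1.6. Damped: let go between 1.4 and 1.7 it stays, beyond it leans back to the stop, below 1.4 it sinks onto the catch in 1 to 2 s, but does not latch by weight: press 6 to 15 N at the lip point.
- cover_left_lip (a point): where to press the left cover: on its outer (upper when shut) face, mid-width, 198 mm from the hinge and 12 mm from the free edge, above the catch when shut. The cover is a teal plastic plate, 210 mm from hinge to free edge, 105 mm wide, 4 mm thick, 120 g, with a 15 mm lip turned down at the free edge
- cover_left_hinge (a point): middle of the hinge line of the left cover, at the top edge of the case's far wall (case frame x = 100 mm, y = 53.5 mm, z = 105 mm); the hinge line runs along the case's y.
- cover_right (a joint): angle of the case's right (-y) cover, rad: 0 = shut, held by the catch; about 0.06 = down but only resting on the catch; 1.92 = open on its stop, leaning away from the robot; starts above 1.6. Damped: let go between 1.4 and 1.7 it stays, beyond it leans back to the stop, below 1.4 it sinks onto the catch in 1 to 2 s, but does not latch by weight: press 6 to 15 N at the lip point.
- cover_right_lip (a point): the same point on the right cover.
- cover_right_hinge (a point): the same point of the right cover (case frame y = -53.5 mm).
- vase_blue: blue glazed ceramic bud vase, 140 g; 2 to 4 of the four vases are present. Body 52 mm across up to 32 mm height, shoulder tapering in to a straight neck 29 mm across from 47 mm up to the mouth at 85 mm. Origin at the centre of the foot, z up through the mouth. Starts standing on the kiln's chamber floor, under the lid.
- vase_green: grey-green glazed ceramic bud vase, 140 g; 2 to 4 of the four vases are present. Body 52 mm across up to 32 mm height, shoulder tapering in to a straight neck 29 mm across from 47 mm up to the mouth at 85 mm. Origin at the centre of the foot, z up through the mouth. Starts standing on the kiln's chamber floor, under the lid.
- vase_amber: amber brown glazed ceramic bud vase, 140 g; 2 to 4 of the four vases are present. Body 52 mm across up to 32 mm height, shoulder tapering in to a straight neck 29 mm across from 47 mm up to the mouth at 85 mm. Origin at the centre of the foot, z up through the mouth. Starts standing on the kiln's chamber floor, under the lid.
- vase_red: dark red glazed ceramic bud vase, 140 g; 2 to 4 of the four vases are present. Body 52 mm across up to 32 mm height, shoulder tapering in to a straight neck 29 mm across from 47 mm up to the mouth at 85 mm. Origin at the centre of the foot, z up through the mouth. Starts standing on the kiln's chamber floor, under the lid.
- paint_bottle: bystander: yellow paint bottle with a red cap, 60 mm across, 150 mm tall, upright. Origin at the centre of its foot. Leave it alone.
- glaze_jar: bystander: dark teal jar with a white screw cap, 68 mm across, 85 mm tall, upright. Origin at the centre of its foot. Leave it alone.
- scissors: bystander: red-handled scissors lying on the bench beyond the case, 175 mm long along their y, 80 mm wide, 10 mm high. Origin near the pivot, on the bench. Leave them alone.
Not all that is in view belongs to the job. Leave any pink look-alike of the kiln_lid alone.

How it is judged (in metres and radians):
On the way:
1. the lid lies flat on the trivet, let go (centre within 50 mm of the trivet's) (horizontal distance between kiln_lid and trivet below 0.05 m and z of kiln_lid in the frame of trivet between 0.018 and 0.03 m and contact force between the fingers and kiln_lid below 0.1 N and linear speed of kiln_lid below 0.03 m/s), for 0.2 s.
At the end, for the whole second after the job is handed in: The lid lies flat on the kiln again, its centre within 20 mm of the kiln's axis; every vase that was in the kiln stands upright (within 0.25 rad) on the floor of the case, at rest; both covers are clicked shut (under 0.03 rad) (horizontal distance between kiln_lid and kiln below 0.02 m and z of kiln_lid in the frame of kiln between 0.12 and 0.13 m and angle between kiln_lid's own z axis and vertical below 0.06 rad and linear speed of each of kiln_lid, vase_blue, vase_green, vase_amber, vase_red below 0.02 m/s and x of vase_blue in the frame of case between -0.095 and 0.095 m and y of vase_blue in the frame of case between -0.105 and 0.105 m and z of vase_blue in the frame of case between 0 and 0.02 m and angle between each of vase_blue, vase_green, vase_amber, vase_red's own z axis and vertical below 0.25 rad and x of vase_green in the frame of case between -0.095 and 0.095 m and y of vase_green in the frame of case between -0.105 and 0.105 m and z of vase_green in the frame of case between 0 and 0.02 m and x of vase_amber in the frame of case between -0.095 and 0.095 m and y of vase_amber in the frame of case between -0.105 and 0.105 m and z of vase_amber in the frame of case between 0 and 0.02 m and x of vase_red in the frame of case between -0.095 and 0.095 m and y of vase_red in the frame of case between -0.105 and 0.105 m and z of vase_red in the frame of case between 0 and 0.02 m and value of joint each of cover_left, cover_right below 0.03 rad); the robot touches nothing.
It fails at once if a bystander (paint bottle, glaze jar or scissors) is shifted more than 40 mm (distance of any of paint_bottle, glaze_jar, scissors from where it was at the start of the episode above 0.04 m).
It fails at once if a vase or the lid is let fall more than about 4 cm (loose from the fingers and faster than 0.9 m/s) ((linear speed of vase_blue above 0.9 m/s and contact force between the fingers and vase_blue below 0.1 N) or (linear speed of vase_green above 0.9 m/s and contact force between the fingers and vase_green below 0.1 N) or (linear speed of vase_amber above 0.9 m/s and contact force between the fingers and vase_amber below 0.1 N) or (linear speed of vase_red above 0.9 m/s and contact force between the fingers and vase_red below 0.1 N) or (linear speed of kiln_lid above 0.9 m/s and contact force between the fingers and kiln_lid below 0.1 N)).
Of vase_blue, vase_green, vase_amber, vase_red only 2 to 4 are there at a start; the rules pass over those that are not, and their reading is None.
At some moment in a run one of kiln_lid, vase_blue, vase_green, vase_amber, vase_red may be knocked a few centimetres aside while the robot is not near it.
It also fails if it takes over 210 s, if anything falls off the work surface, if the arm or the gripper's body presses on something with over 40 N, if the wrist force passes 120 N, or if a joint passes its speed limit or range.

## Working session

There is one attempt and no reset: what is moved stays moved. The work goes in short steps, Python scripts to look and compute and a tool call to move; the robot and the scene stay as the last step left them, time stands still between calls to the robot, and variables do not carry over. Pictures are saved under pics/ and viewed, at most 14 in all, crops included, and the job is handed in when it is done.

Besides the shell and the picture viewer there is one more tool, called by a JSON object that holds its "api" and its "payload". servo_tool: Moves the arm, as the interface text tells. Its arguments: {"type":"object","properties":{"rows":{"type":"array"},"squeeze":{"type":"number"}},"required":["rows"]}

```bash
mkdir -p pics; ls; cat > h.py <<'E'
from workcell import *
import numpy as np, cv2
def grab(n,fn=None):
    p,d=camera(n)
    if fn: cv2.imwrite('pics/'+fn,cv2.cvtColor(p,cv2.COLOR_RGB2BGR))
    return p,d
def cloud(n,d):
    i=camera_info(n); v,u=np.mgrid[:384,:512]
    P=np.stack([(u-i['cx'])/i['fx']*d,-(v-i['cy'])/i['fy']*d,-d],-1)
    T=np.array(i['cam_to_world']); W=P@T[:3,:3].T+T[:3,3]
    W[d==0]=np.nan
    return W
E
python3 - <<'E'
from h import *
o=get_obs();print(o)
for n in('top','scene'):
    p,d=grab(n,n+'0.png');W=cloud(n,d);np.savez('/tmp/'+n,p=p,W=W)
    print(n,camera_info(n))
E
```

```text
pics
{'time': 0.0, 'q': array([-7.11045425e+01,  5.01121712e+00,  1.00356951e+01,  9.51010289e+01,
        8.28246552e-04,  9.00013466e+01]), 'qd': array([ 0.03633181,  0.06204011,  0.01133576,  0.03094798,  0.00478708,
       -0.03388158]), 'joint_efforts': array([ 1.40162065e-04, -5.20394683e+01,  4.64800787e+01,  1.64504122e-02,
        2.79044990e-06,  9.65467599e-07]), 'ee_pos': array([ 0.17805107, -0.52016744,  0.25259306]), 'tcp_rot': array([-1.79923449e+02, -8.26446696e-04,  1.88941099e+01]), 'wrist_force': array([ 0.21578467, -0.06994749, -0.52055903]), 'torque': array([ 0.01143694, -0.02486446,  0.04672354]), 'grasp_force': 0.0, 'opening': 0.08542183286150364}
top {'fx': 365.60703869142316, 'fy': 365.60703869142316, 'cx': 251.143015242417, 'cy': 195.60379277806706, 'cam_to_world': array([[ 0.01516254,  0.98998309, -0.14036946,  0.42217022],
       [-0.999857  ,  0.01606337,  0.00528671,  0.11905639],
       [ 0.00748856,  0.14026922,  0.99008508,  1.27584749],
       [ 0.        ,  0.        ,  0.        ,  1.        ]])}
scene {'fx': 408.9774532813516, 'fy': 408.9774532813516, 'cx': 254.16061720195367, 'cy': 195.80409946724916, 'cam_to_world': array([[ 0.56008727, -0.42436436,  0.71148938,  1.63074853],
       [ 0.82829558,  0.30253365, -0.47159286, -0.59274979],
       [-0.01512228,  0.85345666,  0.52094438,  0.90547601],
       [ 0.        ,  0.        ,  0.        ,  1.        ]])}
```

View pics/top0.png

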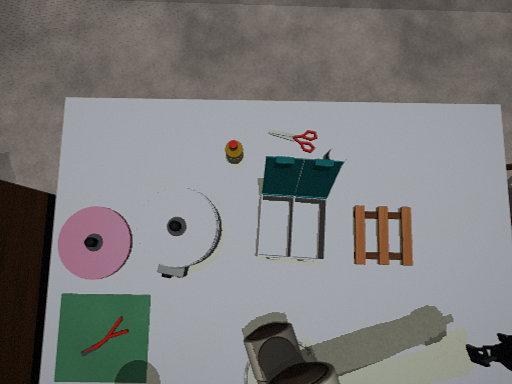

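View pics/scene0.png

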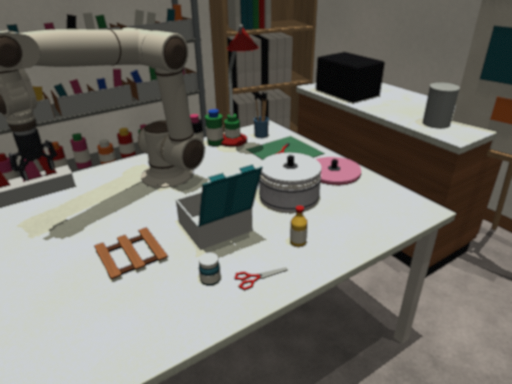

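The top picture shows two candidates for the kiln lid. The white lid with a black knob is on the kiln at (176,226). The pink look-alike is at (93,242). By the description I choose the white one. The trivet is at (383,236), the case at (291,228) and its open covers at (302,177). The bottle is at (235,150), and the jar is hidden behind the covers at about (328,155).

```bash
python3 - <<'E'
from h import *
z=np.load('/tmp/top.npz');p,W=z['p'],z['W']
cv2.imwrite('pics/crop1.png',cv2.cvtColor(cv2.resize(p[130:290,120:430],None,fx=2.5,fy=2.5,interpolation=cv2.INTER_CUBIC),cv2.COLOR_RGB2BGR))
v,u=np.mgrid[:384,:512]
def box(u0,u1,v0,v1):return (u>=u0)&(u<=u1)&(v>=v0)&(v<=v1)
# lid
m=box(135,228,180,285)&(abs(W[...,2]-.147)<.006);P=W[m]
(c,r)=cv2.minEnclosingCircle(P[:,:2].astype(np.float32));print('lid',c,r,np.median(P[:,2]),len(P))
m=box(160,192,210,242)&(W[...,2]>.180);P=W[m];print('knob',np.median(P[:,:2],0),P.min(0),P.max(0),len(P))
hsv=cv2.cvtColor(p,cv2.COLOR_RGB2HSV)
m=box(345,420,195,275)&(abs(W[...,2]-.024)<.006)&(hsv[...,1]>100);P=W[m]
print('trivet',cv2.minAreaRect(P[:,:2].astype(np.float32)*1000),np.median(P[:,2]))
m=box(245,335,180,270)&(abs(W[...,2]-.105)<.006)&(hsv[...,1]<80);P=W[m]
print('case',cv2.minAreaRect(P[:,:2].astype(np.float32)*1000),np.median(P[:,2]),len(P))
m=box(255,350,150,205)&(hsv[...,1]>120)&(W[...,2]>.1);P=W[m];print('cov',P.min(0),P.max(0),len(P))
for n,b in (('L',(266,298,158,192)),('R',(304,335,160,192))):
    m=box(*b)&(hsv[...,1]>120)&(W[...,2]>.1);P=W[m];c0=P.mean(0);w=np.linalg.svd(P-c0,full_matrices=False)[2][2];print(n,c0,w)
s=np.load('/tmp/scene.npz');p,W=s['p'],s['W']
m=box(192,224,250,286)&(W[...,2]>.02);P=W[m];print('jar',P.min(0),P.max(0),np.median(P,0))
m=box(288,310,205,247)&(W[...,2]>.02);P=W[m];print('bottle',P.min(0),P.max(0),np.median(P,0))
m=box(255,330,150,210)&(abs(W[...,2]-.147)<.006);P=W[m];print('lid scene',cv2.minEnclosingCircle(P[:,:2].astype(np.float32)))
E
```

```text
lid (0.4841178357601166, 0.3409302830696106) 0.12410559505224228 0.1463476571820761 4890
knob [0.48447153 0.3402142 ] [0.46973254 0.32569832 0.18060248] [0.49976105 0.35594789 0.19440475] 93
trivet ((471.5804748535156, -341.21380615234375), (193.17831420898438, 196.72970581054688), 89.5812759399414) 0.023134846302912626
case ((488.3705139160156, -22.21637725830078), (215.85169982910156, 208.50929260253906), 87.13629913330078) 0.10368485888746592 505
cov [ 0.58368187 -0.13449911  0.10134213] [0.67033602 0.07833692 0.31468869] 2666
L [0.63391774 0.02421083 0.21719207] [-0.94742228  0.05723858  0.31482499]
R [ 0.63224746 -0.08287168  0.22804881] [-0.9488041   0.06412895  0.30928671]
jar [ 0.70563348 -0.2083179   0.02031276] [ 0.7706025  -0.14105044  0.0891572 ] [ 0.75314158 -0.18023894  0.0659023 ]
bottle [0.58051008 0.14242816 0.02001242] [0.78258383 0.34599501 0.15391625] [0.76175518 0.16453856 0.07685338]
lid scene ((0.5630462169647217, 0.2772368788719177), 0.22564375400543213)
```

View pics/crop1.png

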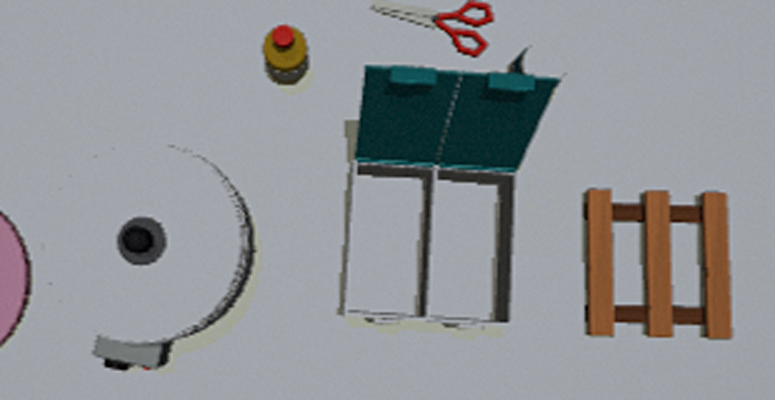

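The crop confirms the choice: the white lid on the kiln with its control box has its knob at crop (137,240). The pink disc at the left edge is a different thing.

All sizes agree: lid radius 124 mm, top at 0.146, knob top at 0.194, trivet 193x197 mm. The lid axis is at (0.484,0.341), the trivet at (0.472,-0.341), and the case at (0.49,-0.022) with yaw about -3°. First I turn the tool to yaw 90, so that tool x is world y and tool y is world x.

{"api": "servo_tool", "payload": {"rows": [{"offset": [0.89, -0.75, 0], "yaw": -0.395, "claw": 0}, {"offset": [0.89, -0.75, 0], "yaw": -0.395, "claw": 0}, {"offset": [0.89, -0.75, 0], "yaw": -0.395, "claw": 0}, {"offset": [0.89, -0.75, 0], "yaw": -0.395, "claw": 0}, {"offset": [0.89, -0.75, 0], "yaw": -0.395, "claw": 0}, {"offset": [0.89, -0.75, 0], "yaw": -0.395, "claw": 0}, {"offset": [0.89, -0.75, 0], "yaw": -0.395, "claw": 0}, {"offset": [0.89, -0.75, 0], "yaw": -0.395, "claw": 0}, {"offset": [0.89, -0.75, 0], "yaw": -0.395, "claw": 0}, {"offset": [0.89, -0.75, 0], "yaw": -0.395, "claw": 0}]}}

```text
time: 1.35
ee_pos: [0.238, -0.4206, 0.2532]
tcp_rot: [-180.0, -0.0, 89.9]
wrist_force: [0.7, 0.4, 0.0]
opening: 0.0853
grasp_force: 0.0
```

{"api": "servo_tool", "payload": {"rows": [{"offset": [0.5, 0.2, 0], "yaw": 0, "claw": 0}, {"offset": [1, 0.4, 0], "yaw": 0, "claw": 0}, {"offset": [1, 0.4, 0], "yaw": 0, "claw": 0}]}}

```text
time: 1.72
ee_pos: [0.2789, -0.3184, 0.2539]
tcp_rot: [179.9, 0.0, 90.1]
wrist_force: [0.8, 0.0, 0.9]
opening: 0.0856
grasp_force: 0.0
```

{"api": "servo_tool", "payload": {"rows": [{"offset": [0.5, 0.2, 0], "yaw": 0, "claw": 0}, {"offset": [1, 0.4, 0], "yaw": 0, "claw": 0}, {"offset": [1, 0.4, 0], "yaw": 0, "claw": 0}]}}

```text
time: 2.1
ee_pos: [0.319, -0.2188, 0.2536]
tcp_rot: [180.0, 0.0, 90.2]
wrist_force: [-0.0, -0.2, 1.3]
opening: 0.0859
grasp_force: 0.0
```

{"api": "servo_tool", "payload": {"rows": [{"offset": [0.5, 0.2, 0], "yaw": 0, "claw": 0}, {"offset": [1, 0.4, 0], "yaw": 0, "claw": 0}, {"offset": [1, 0.4, 0], "yaw": 0, "claw": 0}]}}

```text
time: 2.48
ee_pos: [0.359, -0.1191, 0.2532]
tcp_rot: [180.0, -0.0, 90.2]
wrist_force: [-0.2, -0.3, 0.4]
opening: 0.0853
grasp_force: 0.0
```

{"api": "servo_tool", "payload": {"rows": [{"offset": [0.5, 0.2, 0], "yaw": 0, "claw": 0}, {"offset": [1, 0.4, 0], "yaw": 0, "claw": 0}, {"offset": [1, 0.4, 0], "yaw": 0, "claw": 0}]}}

```text
time: 2.85
ee_pos: [0.399, -0.0196, 0.2529]
tcp_rot: [-180.0, 0.0, 90.2]
wrist_force: [-0.9, -0.9, 0.9]
opening: 0.0853
grasp_force: 0.0
```

{"api": "servo_tool", "payload": {"rows": [{"offset": [0.5, 0.2, 0], "yaw": 0, "claw": 0}, {"offset": [1, 0.4, 0], "yaw": 0, "claw": 0}, {"offset": [1, 0.4, 0], "yaw": 0, "claw": 0}]}}

```text
time: 3.22
ee_pos: [0.4392, 0.0797, 0.2525]
tcp_rot: [-179.9, 0.0, 90.1]
wrist_force: [-0.2, -0.3, 0.1]
opening: 0.0853
grasp_force: 0.0
```

{"api": "servo_tool", "payload": {"rows": [{"offset": [0.5, 0.2, 0], "yaw": 0, "claw": 0}, {"offset": [1, 0.4, 0], "yaw": 0, "claw": 0}, {"offset": [1, 0.4, 0], "yaw": 0, "claw": 0}]}}

```text
time: 3.6
ee_pos: [0.4794, 0.1792, 0.2522]
tcp_rot: [-179.9, 0.0, 90.0]
wrist_force: [0.1, -0.8, 0.2]
opening: 0.0855
grasp_force: 0.0
```

{"api": "servo_tool", "payload": {"rows": [{"offset": [0.5, 0, 0], "yaw": 0, "claw": 0}, {"offset": [1, 0.06, 0], "yaw": 0, "claw": 0}, {"offset": [1, 0.06, 0], "yaw": 0, "claw": 0}]}}

```text
time: 3.98
ee_pos: [0.4849, 0.279, 0.2526]
tcp_rot: [-180.0, 0.0, 90.0]
wrist_force: [-0.7, -0.7, 0.5]
opening: 0.0856
grasp_force: 0.0
```

{"api": "servo_tool", "payload": {"rows": [{"offset": [0.3, 0, 0], "yaw": 0, "claw": 0}, {"offset": [0.62, 0, 0], "yaw": 0, "claw": 0}, {"offset": [0.62, 0, 0], "yaw": 0, "claw": 0}, {"offset": [0.62, 0, 0], "yaw": 0, "claw": 0}]}}

```text
time: 4.47
ee_pos: [0.4848, 0.3391, 0.2535]
tcp_rot: [180.0, 0.0, 89.9]
wrist_force: [-0.0, -1.2, 0.3]
opening: 0.0852
grasp_force: 0.0
```

{"api": "servo_tool", "payload": {"rows": [{"offset": [0.01, -0.01, 0.4], "yaw": 0, "claw": 0}, {"offset": [0.01, -0.01, 0.77], "yaw": 0, "claw": 0}, {"offset": [0.01, -0.01, 0.77], "yaw": 0, "claw": 0}, {"offset": [0.01, -0.01, 0.77], "yaw": 0, "claw": 0}, {"offset": [0.01, -0.01, 0.77], "yaw": 0, "claw": 0}, {"offset": [0.01, -0.01, 0.77], "yaw": 0, "claw": 1}, {"offset": [0.01, -0.01, 0.77], "yaw": 0, "claw": 1}, {"offset": [0.01, -0.01, 0.77], "yaw": 0, "claw": 1}, {"offset": [0.01, -0.01, 0.77], "yaw": 0, "claw": 1}, {"offset": [0.01, -0.01, 0.77], "yaw": 0, "claw": 1}, {"offset": [0.01, -0.01, 0.77], "yaw": 0, "claw": 1}, {"offset": [0.01, -0.01, 0.77], "yaw": 0, "claw": 1}], "squeeze": 70}}

```text
time: 5.98
ee_pos: [0.4834, 0.3426, 0.1768]
tcp_rot: [179.9, -0.0, 90.0]
wrist_force: [2.3, -0.2, 5.0]
opening: 0.0307
grasp_force: 69.5
```

{"api": "servo_tool", "payload": {"rows": [{"offset": [0, 0, -0.1], "yaw": 0, "claw": 1}, {"offset": [0, 0, -0.3], "yaw": 0, "claw": 1}, {"offset": [0, 0, -0.5], "yaw": 0, "claw": 1}, {"offset": [0, 0, -0.6], "yaw": 0, "claw": 1}, {"offset": [0, 0, -0.6], "yaw": 0, "claw": 1}]}}

```text
time: 6.6
ee_pos: [0.4832, 0.3425, 0.2364]
tcp_rot: [180.0, -0.0, 90.0]
wrist_force: [-0.5, 0.3, -5.3]
opening: 0.0307
grasp_force: 69.7
```

{"api": "servo_tool", "payload": {"rows": [{"offset": [-0.2, -0.06, 0], "yaw": 0, "claw": 1}, {"offset": [-0.6, -0.18, 0], "yaw": 0, "claw": 1}, {"offset": [-1, -0.3, 0], "yaw": 0, "claw": 1}]}}

```text
time: 6.98
ee_pos: [0.4523, 0.2413, 0.2348]
tcp_rot: [-179.9, 0.1, 90.0]
wrist_force: [1.1, -0.6, -4.8]
opening: 0.0305
grasp_force: 70.3
```

{"api": "servo_tool", "payload": {"rows": [{"offset": [-0.33, -0.1, 0], "yaw": 0, "claw": 1}, {"offset": [-0.67, -0.2, 0], "yaw": 0, "claw": 1}, {"offset": [-1, -0.3, 0], "yaw": 0, "claw": 1}]}}

```text
time: 7.35
ee_pos: [0.4222, 0.1412, 0.2352]
tcp_rot: [-179.9, 0.0, 90.0]
wrist_force: [0.8, -1.0, -4.8]
opening: 0.0306
grasp_force: 70.4
```

{"api": "servo_tool", "payload": {"rows": [{"offset": [-0.33, -0.05, 0], "yaw": 0, "claw": 1}, {"offset": [-0.67, -0.1, 0], "yaw": 0, "claw": 1}, {"offset": [-1, -0.1, 0], "yaw": 0, "claw": 1}]}}

```text
time: 7.72
ee_pos: [0.4123, 0.0414, 0.2354]
tcp_rot: [-179.9, 0.0, 90.0]
wrist_force: [0.6, -0.1, -4.2]
opening: 0.0304
grasp_force: 70.4
```

{"api": "servo_tool", "payload": {"rows": [{"offset": [-0.33, 0, 0], "yaw": 0, "claw": 1}, {"offset": [-0.67, 0, 0], "yaw": 0, "claw": 1}, {"offset": [-1, 0, 0], "yaw": 0, "claw": 1}]}}

```text
time: 8.1
ee_pos: [0.4126, -0.0586, 0.2353]
tcp_rot: [-179.9, -0.0, 90.0]
wrist_force: [-0.5, 0.2, -6.0]
opening: 0.0308
grasp_force: 70.4
```

{"api": "servo_tool", "payload": {"rows": [{"offset": [-0.33, 0, 0], "yaw": 0, "claw": 1}, {"offset": [-0.67, 0, 0], "yaw": 0, "claw": 1}, {"offset": [-1, 0, 0], "yaw": 0, "claw": 1}]}}

```text
time: 8.48
ee_pos: [0.4126, -0.1586, 0.2352]
tcp_rot: [-179.9, -0.0, 90.0]
wrist_force: [0.8, 0.1, -5.5]
opening: 0.0304
grasp_force: 70.4
```

{"api": "servo_tool", "payload": {"rows": [{"offset": [-0.33, 0.1, 0], "yaw": 0, "claw": 1}, {"offset": [-0.67, 0.2, 0], "yaw": 0, "claw": 1}, {"offset": [-1, 0.3, 0], "yaw": 0, "claw": 1}]}}

```text
time: 8.85
ee_pos: [0.4429, -0.2586, 0.2351]
tcp_rot: [-179.9, -0.1, 90.0]
wrist_force: [-0.0, 0.2, -4.9]
opening: 0.0303
grasp_force: 70.5
```

{"api": "servo_tool", "payload": {"rows": [{"offset": [-0.33, 0.1, 0], "yaw": 0, "claw": 1}, {"offset": [-0.63, 0.2, 0], "yaw": 0, "claw": 1}, {"offset": [-0.83, 0.29, 0], "yaw": 0, "claw": 1}, {"offset": [-0.83, 0.29, 0], "yaw": 0, "claw": 1}, {"offset": [-0.83, 0.29, 0], "yaw": 0, "claw": 1}, {"offset": [-0.83, 0.29, 0], "yaw": 0, "claw": 1}]}}

```text
time: 9.6
ee_pos: [0.4718, -0.3399, 0.2363]
tcp_rot: [-180.0, -0.0, 90.0]
wrist_force: [0.7, 0.5, -5.2]
opening: 0.0305
grasp_force: 70.7
```

{"api": "servo_tool", "payload": {"rows": [{"offset": [0, 0, 0.3], "yaw": 0, "claw": 1}, {"offset": [0, 0, 0.65], "yaw": 0, "claw": 1}, {"offset": [0, 0, 1], "yaw": 0, "claw": 1}]}}

```text
time: 9.98
ee_pos: [0.472, -0.34, 0.1356]
tcp_rot: [180.0, 0.0, 90.0]
wrist_force: [-0.2, -0.0, -5.4]
opening: 0.0305
grasp_force: 71.2
```

{"api": "servo_tool", "payload": {"rows": [{"offset": [0, 0, 0.25], "yaw": 0, "claw": 1}, {"offset": [0, 0, 0.4], "yaw": 0, "claw": 1}, {"offset": [0, 0, 0.5], "yaw": 0, "claw": 1}, {"offset": [0, 0, 0.55], "yaw": 0, "claw": 1}, {"offset": [0, 0, 0.58], "yaw": 0, "claw": 1}, {"offset": [0, 0, 0.6], "yaw": 0, "claw": 1}, {"offset": [0, 0, 0.61], "yaw": 0, "claw": 1}, {"offset": [0, 0, 0.61], "yaw": 0, "claw": 1}]}}

```text
time: 10.98
ee_pos: [0.4722, -0.3407, 0.0758]
tcp_rot: [180.0, 0.0, 90.0]
wrist_force: [-2.2, 1.5, -2.1]
opening: 0.0307
grasp_force: 71.3
```

{"api": "servo_tool", "payload": {"rows": [{"offset": [0, 0, 0.005], "yaw": 0, "claw": 0.6}, {"offset": [0, 0, 0.005], "yaw": 0, "claw": 0.2}, {"offset": [0, 0, 0.005], "yaw": 0, "claw": 0}, {"offset": [0, 0, 0.005], "yaw": 0, "claw": 0}, {"offset": [0, 0, 0.005], "yaw": 0, "claw": 0}, {"offset": [0, 0, 0.005], "yaw": 0, "claw": 0}, {"offset": [0, 0, -0.3], "yaw": 0, "claw": 0}, {"offset": [0, 0, -0.7], "yaw": 0, "claw": 0}, {"offset": [0, 0, -1], "yaw": 0, "claw": 0}]}}

```text
time: 12.1
ee_pos: [0.4722, -0.3407, 0.177]
tcp_rot: [179.9, 0.0, 90.0]
wrist_force: [0.7, 0.5, -1.1]
opening: 0.0856
grasp_force: 0.0
```

{"api": "servo_tool", "payload": {"rows": [{"offset": [0, 0, -0.5], "yaw": 0, "claw": 0}, {"offset": [0, 0, -0.9], "yaw": 0, "claw": 0}, {"offset": [0, 0, -0.9], "yaw": 0, "claw": 0}]}}

```text
time: 12.48
ee_pos: [0.4728, -0.3412, 0.2689]
tcp_rot: [179.7, 0.2, 90.0]
wrist_force: [0.7, -0.2, -0.7]
opening: 0.0852
grasp_force: 0.0
```

```bash
cat > look.py <<'E'
from h import *
import sys
def look(tag):
    p,d=grab('top');W=cloud('top',d)
    cv2.imwrite('pics/%s.png'%tag,cv2.cvtColor(cv2.resize(p[130:300,110:440],None,fx=2.4,fy=2.4,interpolation=cv2.INTER_CUBIC),cv2.COLOR_RGB2BGR))
    hsv=cv2.cvtColor(p,cv2.COLOR_RGB2HSV)
    v,u=np.mgrid[:384,:512]
    np.savez('/tmp/'+tag,p=p,W=W)
    r=np.hypot(W[...,0]-.484,W[...,1]-.341)
    # vases in kiln: mouths z ~0.115
    m=((r<.1)&(W[...,2]>.095)&(W[...,2]<.125)).astype(np.uint8)
    n,l,s,c=cv2.connectedComponentsWithStats(m)
    for i in range(1,n):
        if s[i,4]>15:
            P=W[l==i];print('kiln top',s[i,4],P.min(0).round(4),P.max(0).round(4),P.mean(0).round(4),'hsv',np.median(hsv[l==i],0),'px',c[i].round())
    return p,W
if __name__=='__main__': look(sys.argv[1])
E
python3 look.py a1
```

```text
kiln top 180 [0.386  0.3554 0.0951] [0.5741 0.4394 0.1249] [0.4812 0.4186 0.1121] hsv [20. 33. 54.] px [154. 227.]
kiln top 74 [0.5202 0.361  0.0971] [0.5464 0.3869 0.1192] [0.533  0.3731 0.1123] hsv [112.  158.   66.5] px [169. 211.]
kiln top 72 [0.4998 0.2793 0.0965] [0.5283 0.3068 0.1194] [0.5136 0.2924 0.1127] hsv [  1.  173.   84.5] px [194. 218.]
kiln top 75 [0.4379 0.3725 0.0992] [0.4637 0.3982 0.1194] [0.4499 0.3851 0.1132] hsv [64. 67. 64.] px [164. 237.]
kiln top 72 [0.4269 0.2879 0.1018] [0.452  0.3164 0.1191] [0.44   0.3014 0.1142] hsv [ 14.  162.5 101. ] px [191. 241.]
```

View pics/a1.png

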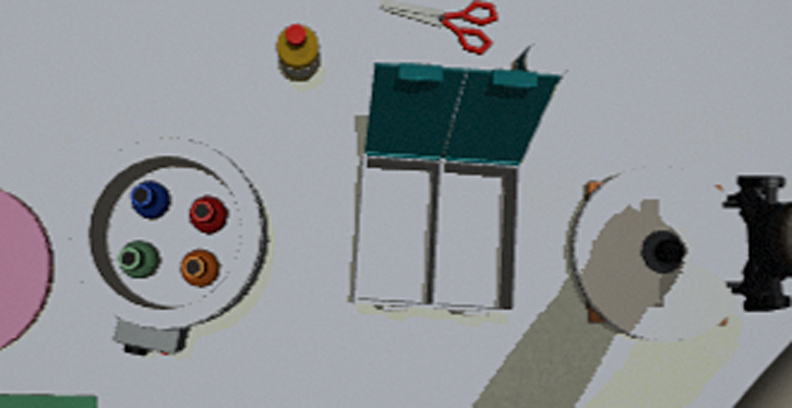

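All four vases are in the kiln: blue (150,198), red (208,214), green (138,258) and amber (199,266) in the crop. Their mouths are at z of about 0.115, as they should be. The lid lies on the trivet at (660,250).

I go to blue with the fingers closing tangentially, because the chamber wall is close.

{"api": "servo_tool", "payload": {"rows": [{"offset": [0.5, -0.2, 0], "yaw": 0.06, "claw": 0.45}, {"offset": [1, -0.4, 0], "yaw": 0.12, "claw": 0.45}, {"offset": [1, -0.4, 0], "yaw": 0.18, "claw": 0.45}, {"offset": [1, -0.4, 0], "yaw": 0.25, "claw": 0.45}, {"offset": [1, -0.4, 0], "yaw": 0.25, "claw": 0.45}, {"offset": [1, -0.4, 0], "yaw": 0.25, "claw": 0.45}]}}

```text
time: 13.28
ee_pos: [0.4319, -0.2406, 0.2645]
tcp_rot: [-179.9, 0.0, 45.2]
wrist_force: [0.1, -0.1, 0.9]
opening: 0.0469
grasp_force: 0.0
```

{"api": "servo_tool", "payload": {"rows": [{"offset": [0.4, -0.28, 0], "yaw": 0, "claw": 0.45}, {"offset": [0.8, -0.56, 0], "yaw": 0, "claw": 0.45}, {"offset": [0.99, -0.7, 0], "yaw": 0, "claw": 0.45}]}}

```text
time: 13.65
ee_pos: [0.4527, -0.1194, 0.265]
tcp_rot: [-180.0, -0.0, 45.3]
wrist_force: [-0.1, -1.1, 0.4]
opening: 0.0471
grasp_force: 0.0
```

{"api": "servo_tool", "payload": {"rows": [{"offset": [0.4, -0.28, 0], "yaw": 0, "claw": 0.45}, {"offset": [0.8, -0.56, 0], "yaw": 0, "claw": 0.45}, {"offset": [0.99, -0.7, 0], "yaw": 0, "claw": 0.45}]}}

```text
time: 14.02
ee_pos: [0.4732, 0.0003, 0.2648]
tcp_rot: [-180.0, 0.0, 45.3]
wrist_force: [-0.3, 0.1, 0.6]
opening: 0.0468
grasp_force: 0.0
```

{"api": "servo_tool", "payload": {"rows": [{"offset": [0.4, -0.28, 0], "yaw": 0, "claw": 0.45}, {"offset": [0.8, -0.56, 0], "yaw": 0, "claw": 0.45}, {"offset": [0.99, -0.7, 0], "yaw": 0, "claw": 0.45}]}}

```text
time: 14.4
ee_pos: [0.4938, 0.1199, 0.2646]
tcp_rot: [-180.0, 0.0, 45.3]
wrist_force: [-0.9, -0.6, -0.7]
opening: 0.0467
grasp_force: 0.0
```

{"api": "servo_tool", "payload": {"rows": [{"offset": [0.4, -0.28, 0], "yaw": 0, "claw": 0.45}, {"offset": [0.8, -0.56, 0], "yaw": 0, "claw": 0.45}, {"offset": [0.99, -0.7, 0], "yaw": 0, "claw": 0.45}]}}

```text
time: 14.78
ee_pos: [0.5142, 0.2393, 0.2643]
tcp_rot: [-180.0, 0.1, 45.2]
wrist_force: [0.5, -1.0, -0.1]
opening: 0.0471
grasp_force: 0.0
```

{"api": "servo_tool", "payload": {"rows": [{"offset": [0.4, -0.28, 0], "yaw": 0, "claw": 0.45}, {"offset": [0.8, -0.56, 0], "yaw": 0, "claw": 0.45}, {"offset": [0.99, -0.7, 0], "yaw": 0, "claw": 0.45}, {"offset": [0.99, -0.7, 0], "yaw": 0, "claw": 0.45}, {"offset": [0.99, -0.7, 0], "yaw": 0, "claw": 0.45}]}}

```text
time: 15.4
ee_pos: [0.5347, 0.356, 0.2652]
tcp_rot: [180.0, 0.0, 45.0]
wrist_force: [-0.8, -0.5, -0.4]
opening: 0.0469
grasp_force: 0.0
```

```bash
cat > go.py <<'E'
from h import *
import sys
# offsets (m, world dx,dy,dz -> tool axes in units of 0.1 m) from the measured pose to a target
def to(x,y,z):
    o=get_obs();d=np.array([x,y,z])-o['ee_pos'];a=np.radians(o['tcp_rot'][2])
    print('q',o['q'].round(1),'pos',o['ee_pos'].round(4),'op',round(o['opening'],4))
    print('rows total',(10*np.array([d[0]*np.cos(a)+d[1]*np.sin(a),d[0]*np.sin(a)-d[1]*np.cos(a),-d[2]])).round(3))
if len(sys.argv)>3: to(*map(float,sys.argv[1:4]))
E
python3 go.py .533 .374 .10
```

```text
q [ 33.7  18.8  27.6  98.8  -0.  168.6] pos [0.5347 0.356  0.2652] op 0.0469
rows total [ 0.115 -0.139  1.652]
```

{"api": "servo_tool", "payload": {"rows": [{"offset": [0.115, -0.139, 0], "yaw": 0, "claw": 0.45}, {"offset": [0.115, -0.139, 0.4], "yaw": 0, "claw": 0.45}, {"offset": [0.115, -0.139, 0.9], "yaw": 0, "claw": 0.45}]}}

```text
time: 15.78
ee_pos: [0.5334, 0.3757, 0.1756]
tcp_rot: [180.0, -0.2, 45.0]
wrist_force: [0.5, 0.1, -0.8]
opening: 0.0469
grasp_force: 0.0
```

{"api": "servo_tool", "payload": {"rows": [{"offset": [0, 0, 0.4], "yaw": 0, "claw": 0.45}, {"offset": [0, 0, 0.75], "yaw": 0, "claw": 0.45}, {"offset": [0, 0, 0.75], "yaw": 0, "claw": 0.45}, {"offset": [0, 0, 0.75], "yaw": 0, "claw": 0.45}, {"offset": [0, 0, 0.75], "yaw": 0, "claw": 0.7}, {"offset": [0, 0, 0.75], "yaw": 0, "claw": 1}, {"offset": [0, 0, 0.75], "yaw": 0, "claw": 1}, {"offset": [0, 0, 0.75], "yaw": 0, "claw": 1}, {"offset": [0, 0, 0.75], "yaw": 0, "claw": 1}], "squeeze": 40}}

```text
time: 16.9
ee_pos: [0.5337, 0.3755, 0.1026]
tcp_rot: [180.0, -0.2, 45.0]
wrist_force: [-0.1, 0.3, 6.3]
opening: 0.0281
grasp_force: 39.1
```

{"api": "servo_tool", "payload": {"rows": [{"offset": [0, 0, -0.1], "yaw": 0, "claw": 1}, {"offset": [0, 0, -0.4], "yaw": 0, "claw": 1}, {"offset": [0, 0, -0.8], "yaw": 0, "claw": 1}, {"offset": [0, 0, -1], "yaw": 0, "claw": 1}]}}

```text
time: 17.4
ee_pos: [0.5333, 0.3751, 0.2036]
tcp_rot: [180.0, -0.2, 45.0]
wrist_force: [1.1, 0.5, -2.0]
opening: 0.0279
grasp_force: 39.6
```

{"api": "servo_tool", "payload": {"rows": [{"offset": [0, 0, -0.3], "yaw": 0, "claw": 1}, {"offset": [0, 0, -0.5], "yaw": 0, "claw": 1}, {"offset": [0, 0, -0.5], "yaw": 0, "claw": 1}]}}

```text
time: 17.77
ee_pos: [0.5334, 0.3752, 0.2525]
tcp_rot: [180.0, -0.2, 45.0]
wrist_force: [0.1, -0.2, -1.5]
opening: 0.028
grasp_force: 39.6
```

```bash
python3 go.py .535 .028 .23
```

```text
q [ 35.1  19.6  27.2  97.4  -0.  170.1] pos [0.5334 0.3752 0.2525] op 0.028
rows total [-2.443  2.467  0.225]
```

{"api": "servo_tool", "payload": {"rows": [{"offset": [-0.25, 0.25, 0], "yaw": 0, "claw": 1}, {"offset": [-0.55, 0.55, 0], "yaw": 0, "claw": 1}, {"offset": [-0.815, 0.822, 0], "yaw": 0, "claw": 1}]}}

```text
time: 18.15
ee_pos: [0.533, 0.2577, 0.2491]
tcp_rot: [-180.0, 0.1, 45.0]
wrist_force: [0.8, -0.5, -1.1]
opening: 0.028
grasp_force: 39.6
```

{"api": "servo_tool", "payload": {"rows": [{"offset": [-0.3, 0.3, 0], "yaw": 0, "claw": 1}, {"offset": [-0.6, 0.6, 0], "yaw": 0, "claw": 1}, {"offset": [-0.815, 0.822, 0], "yaw": 0, "claw": 1}]}}

```text
time: 18.52
ee_pos: [0.5334, 0.1416, 0.2494]
tcp_rot: [-180.0, 0.1, 45.0]
wrist_force: [-0.5, -0.3, -1.7]
opening: 0.0277
grasp_force: 39.7
```

{"api": "servo_tool", "payload": {"rows": [{"offset": [-0.3, 0.3, 0], "yaw": 0, "claw": 1}, {"offset": [-0.6, 0.6, 0], "yaw": 0, "claw": 1}, {"offset": [-0.815, 0.822, 0], "yaw": 0, "claw": 1}, {"offset": [-0.815, 0.822, 0], "yaw": 0, "claw": 1}, {"offset": [-0.815, 0.822, 0], "yaw": 0, "claw": 1}]}}

```text
time: 19.15
ee_pos: [0.5342, 0.0278, 0.2497]
tcp_rot: [-180.0, 0.0, 45.0]
wrist_force: [0.1, 0.3, -1.4]
opening: 0.0279
grasp_force: 39.7
```

{"api": "servo_tool", "payload": {"rows": [{"offset": [0, 0, 0.3], "yaw": 0, "claw": 1}, {"offset": [0, 0, 0.65], "yaw": 0, "claw": 1}, {"offset": [0, 0, 0.95], "yaw": 0, "claw": 1}]}}

```text
time: 19.52
ee_pos: [0.534, 0.0288, 0.1536]
tcp_rot: [-180.0, 0.0, 45.1]
wrist_force: [0.1, -0.6, -1.3]
opening: 0.028
grasp_force: 39.8
```

{"api": "servo_tool", "payload": {"rows": [{"offset": [0, 0, 0.25], "yaw": 0, "claw": 1}, {"offset": [0, 0, 0.45], "yaw": 0, "claw": 1}, {"offset": [0, 0, 0.6], "yaw": 0, "claw": 1}, {"offset": [0, 0, 0.7], "yaw": 0, "claw": 1}, {"offset": [0, 0, 0.74], "yaw": 0, "claw": 1}, {"offset": [0, 0, 0.77], "yaw": 0, "claw": 1}, {"offset": [0, 0, 0.79], "yaw": 0, "claw": 1}, {"offset": [0, 0, 0.79], "yaw": 0, "claw": 1}]}}

```text
time: 20.52
ee_pos: [0.5347, 0.0277, 0.0776]
tcp_rot: [180.0, -0.1, 45.0]
wrist_force: [-3.0, 0.9, 5.8]
opening: 0.0279
grasp_force: 40.3
```

{"api": "servo_tool", "payload": {"rows": [{"offset": [0, 0, 0], "yaw": 0, "claw": 0.8}, {"offset": [0, 0, 0], "yaw": 0, "claw": 0.45}, {"offset": [0, 0, 0], "yaw": 0, "claw": 0.45}, {"offset": [0, 0, 0], "yaw": 0, "claw": 0.45}, {"offset": [0, 0, -0.3], "yaw": 0, "claw": 0.45}, {"offset": [0, 0, -0.95], "yaw": 0, "claw": 0.45}]}}

```text
time: 21.28
ee_pos: [0.533, 0.0275, 0.1673]
tcp_rot: [-179.8, 0.2, 45.0]
wrist_force: [1.1, 0.8, 0.3]
opening: 0.0472
grasp_force: 0.0
```

{"api": "servo_tool", "payload": {"rows": [{"offset": [0.1, -0.1, -0.5], "yaw": 0, "claw": 0.45}, {"offset": [0.45, -0.5, -0.8], "yaw": 0, "claw": 0.45}, {"offset": [0.85, -1, -0.8], "yaw": 0, "claw": 0.45}]}}

```text
time: 21.65
ee_pos: [0.5249, 0.1579, 0.2518]
tcp_rot: [179.9, -0.2, 44.9]
wrist_force: [1.7, 0.3, 0.5]
opening: 0.0471
grasp_force: 0.0
```

{"api": "servo_tool", "payload": {"rows": [{"offset": [0.45, -0.5, 0], "yaw": -0.06, "claw": 0.45}, {"offset": [0.85, -1, 0], "yaw": -0.12, "claw": 0.45}, {"offset": [0.85, -1, 0], "yaw": -0.18, "claw": 0.45}, {"offset": [0.85, -1, 0], "yaw": -0.24, "claw": 0.45}, {"offset": [0.85, -1, 0], "yaw": -0.3, "claw": 0.45}, {"offset": [0.85, -1, 0], "yaw": -0.36, "claw": 0.45}, {"offset": [0.85, -1, 0], "yaw": -0.42, "claw": 0.45}, {"offset": [0.85, -1, 0], "yaw": -0.48, "claw": 0.45}, {"offset": [0.85, -1, 0], "yaw": -0.5, "claw": 0.45}, {"offset": [0.85, -1, 0], "yaw": -0.5, "claw": 0.45}]}}

```text
time: 22.9
ee_pos: [0.5134, 0.2877, 0.2487]
tcp_rot: [-180.0, -0.0, 135.0]
wrist_force: [0.9, 0.5, 0.2]
opening: 0.047
grasp_force: 0.0
```

```bash
python3 go.py .514 .293 .106; python3 look.py a2
```

```text
q [29.3 10.3 15.5 95.2 -0.  74.3] pos [0.5134 0.2877 0.2487] op 0.047
rows total [0.033 0.042 1.427]
```

View pics/a2.png

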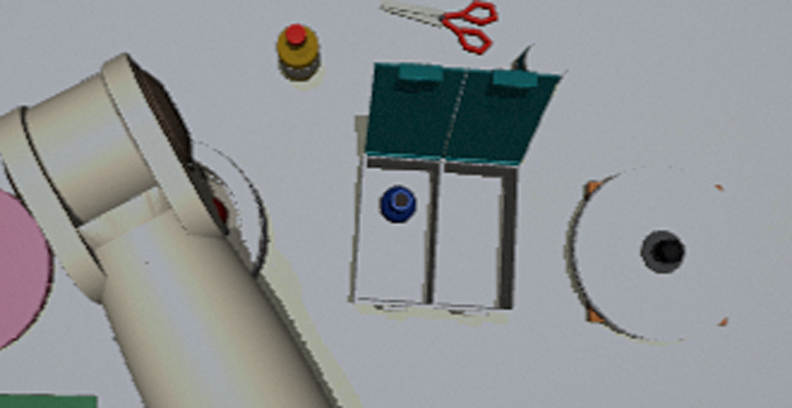

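Blue stands upright in the left compartment at (398,203). Red's edge shows at (220,208), where it was before. Next I grasp red.

{"api": "servo_tool", "payload": {"rows": [{"offset": [0.033, 0.042, 0.2], "yaw": 0, "claw": 0.45}, {"offset": [0.033, 0.042, 0.6], "yaw": 0, "claw": 0.45}, {"offset": [0.033, 0.042, 1], "yaw": 0, "claw": 0.45}]}}

```text
time: 23.32
ee_pos: [0.5141, 0.2931, 0.1478]
tcp_rot: [180.0, 0.0, 134.9]
wrist_force: [-0.0, 0.1, -0.0]
opening: 0.0469
grasp_force: 0.0
```

{"api": "servo_tool", "payload": {"rows": [{"offset": [0, 0, 0.3], "yaw": 0, "claw": 0.45}, {"offset": [0, 0, 0.43], "yaw": 0, "claw": 0.45}, {"offset": [0, 0, 0.43], "yaw": 0, "claw": 0.45}, {"offset": [0, 0, 0.43], "yaw": 0, "claw": 0.7}, {"offset": [0, 0, 0.43], "yaw": 0, "claw": 1}, {"offset": [0, 0, 0.43], "yaw": 0, "claw": 1}, {"offset": [0, 0, 0.43], "yaw": 0, "claw": 1}, {"offset": [0, 0, 0.43], "yaw": 0, "claw": 1}]}}

```text
time: 24.32
ee_pos: [0.5147, 0.2934, 0.1074]
tcp_rot: [179.9, 0.0, 135.0]
wrist_force: [-0.1, -0.2, 6.2]
opening: 0.0278
grasp_force: 39.9
```

{"api": "servo_tool", "payload": {"rows": [{"offset": [0, 0, -0.1], "yaw": 0, "claw": 1}, {"offset": [0, 0, -0.4], "yaw": 0, "claw": 1}, {"offset": [0, 0, -0.8], "yaw": 0, "claw": 1}, {"offset": [0, 0, -1], "yaw": 0, "claw": 1}]}}

```text
time: 24.82
ee_pos: [0.5143, 0.2932, 0.2087]
tcp_rot: [179.9, 0.0, 135.0]
wrist_force: [-0.4, 0.8, -1.4]
opening: 0.0279
grasp_force: 39.6
```

{"api": "servo_tool", "payload": {"rows": [{"offset": [0, 0, -0.3], "yaw": 0, "claw": 1}, {"offset": [0, 0, -0.4], "yaw": 0, "claw": 1}, {"offset": [0, 0, -0.4], "yaw": 0, "claw": 1}]}}

```text
time: 25.2
ee_pos: [0.5142, 0.2931, 0.246]
tcp_rot: [180.0, 0.0, 135.0]
wrist_force: [0.7, -0.6, -2.2]
opening: 0.0281
grasp_force: 39.7
```

```bash
python3 go.py .450 .0326 .23
```

```text
q [29.7 10.7 15.6 94.9 -0.  74.7] pos [0.5142 0.2931 0.246 ] op 0.0281
rows total [-1.388 -2.296  0.16 ]
```

{"api": "servo_tool", "payload": {"rows": [{"offset": [-0.15, -0.25, 0], "yaw": 0, "claw": 1}, {"offset": [-0.32, -0.55, 0], "yaw": 0, "claw": 1}, {"offset": [-0.463, -0.766, 0], "yaw": 0, "claw": 1}]}}

```text
time: 25.58
ee_pos: [0.4918, 0.2049, 0.2442]
tcp_rot: [-179.9, -0.0, 135.0]
wrist_force: [0.1, 0.2, -1.1]
opening: 0.0282
grasp_force: 39.8
```

{"api": "servo_tool", "payload": {"rows": [{"offset": [-0.15, -0.25, 0], "yaw": 0, "claw": 1}, {"offset": [-0.32, -0.55, 0], "yaw": 0, "claw": 1}, {"offset": [-0.463, -0.766, 0], "yaw": 0, "claw": 1}]}}

```text
time: 25.95
ee_pos: [0.4703, 0.118, 0.2444]
tcp_rot: [-179.9, -0.1, 135.0]
wrist_force: [-0.1, -0.3, -0.6]
opening: 0.0278
grasp_force: 39.9
```

{"api": "servo_tool", "payload": {"rows": [{"offset": [-0.15, -0.25, 0], "yaw": 0, "claw": 1}, {"offset": [-0.32, -0.55, 0], "yaw": 0, "claw": 1}, {"offset": [-0.463, -0.766, 0], "yaw": 0, "claw": 1}, {"offset": [-0.463, -0.766, 0], "yaw": 0, "claw": 1}, {"offset": [-0.463, -0.766, 0], "yaw": 0, "claw": 1}]}}

```text
time: 26.58
ee_pos: [0.4496, 0.0326, 0.245]
tcp_rot: [-180.0, -0.0, 135.0]
wrist_force: [-0.2, 0.0, -1.1]
opening: 0.0281
grasp_force: 39.9
```

{"api": "servo_tool", "payload": {"rows": [{"offset": [0, 0, 0.3], "yaw": 0, "claw": 1}, {"offset": [0, 0, 0.65], "yaw": 0, "claw": 1}, {"offset": [0, 0, 0.9], "yaw": 0, "claw": 1}]}}

```text
time: 26.95
ee_pos: [0.4493, 0.0332, 0.1537]
tcp_rot: [-179.9, -0.1, 135.1]
wrist_force: [-0.3, -0.1, -0.8]
opening: 0.0281
grasp_force: 39.9
```

{"api": "servo_tool", "payload": {"rows": [{"offset": [0, 0, 0.25], "yaw": 0, "claw": 1}, {"offset": [0, 0, 0.45], "yaw": 0, "claw": 1}, {"offset": [0, 0, 0.58], "yaw": 0, "claw": 1}, {"offset": [0, 0, 0.66], "yaw": 0, "claw": 1}, {"offset": [0, 0, 0.7], "yaw": 0, "claw": 1}, {"offset": [0, 0, 0.73], "yaw": 0, "claw": 1}, {"offset": [0, 0, 0.75], "yaw": 0, "claw": 1}, {"offset": [0, 0, 0.75], "yaw": 0, "claw": 1}]}}

```text
time: 27.95
ee_pos: [0.4503, 0.0324, 0.0823]
tcp_rot: [179.9, 0.1, 135.0]
wrist_force: [-1.5, 0.3, 7.8]
opening: 0.028
grasp_force: 40.4
```

{"api": "servo_tool", "payload": {"rows": [{"offset": [0, 0, 0], "yaw": 0, "claw": 0.8}, {"offset": [0, 0, 0], "yaw": 0, "claw": 0.45}, {"offset": [0, 0, 0], "yaw": 0, "claw": 0.45}, {"offset": [0, 0, 0], "yaw": 0, "claw": 0.45}, {"offset": [0, 0, -0.3], "yaw": 0, "claw": 0.45}, {"offset": [0, 0, -0.95], "yaw": 0, "claw": 0.45}]}}

```text
time: 28.7
ee_pos: [0.4484, 0.0322, 0.1721]
tcp_rot: [-179.8, -0.2, 135.0]
wrist_force: [1.4, -0.2, 0.8]
opening: 0.0471
grasp_force: 0.0
```

{"api": "servo_tool", "payload": {"rows": [{"offset": [0.1, 0.1, -0.5], "yaw": 0, "claw": 0.45}, {"offset": [0.45, 0.45, -0.7], "yaw": 0, "claw": 0.45}, {"offset": [0.83, 0.83, -0.7], "yaw": 0, "claw": 0.45}]}}

```text
time: 29.08
ee_pos: [0.4504, 0.1509, 0.2454]
tcp_rot: [179.8, 0.1, 134.9]
wrist_force: [0.5, -0.0, -0.3]
opening: 0.0472
grasp_force: 0.0
```

{"api": "servo_tool", "payload": {"rows": [{"offset": [0.4, 0.4, 0], "yaw": 0, "claw": 0.45}, {"offset": [0.83, 0.83, 0], "yaw": 0, "claw": 0.45}, {"offset": [0.83, 0.83, 0], "yaw": 0, "claw": 0.45}]}}

```text
time: 29.45
ee_pos: [0.4491, 0.2703, 0.2422]
tcp_rot: [-179.9, -0.0, 135.3]
wrist_force: [0.1, -1.0, -0.5]
opening: 0.047
grasp_force: 0.0
```

{"api": "servo_tool", "payload": {"rows": [{"offset": [0.4, 0.4, 0], "yaw": 0, "claw": 0.45}, {"offset": [0.83, 0.83, 0], "yaw": 0, "claw": 0.45}, {"offset": [0.83, 0.83, 0], "yaw": 0, "claw": 0.45}, {"offset": [0.83, 0.83, 0], "yaw": 0, "claw": 0.45}, {"offset": [0.83, 0.83, 0], "yaw": 0, "claw": 0.45}]}}

```text
time: 30.08
ee_pos: [0.4501, 0.3831, 0.2438]
tcp_rot: [180.0, 0.0, 134.9]
wrist_force: [0.4, 0.1, -0.7]
opening: 0.0473
grasp_force: 0.0
```

```bash
python3 go.py .4508 .3853 .106; python3 look.py a3; python3 - <<'E'
import sys;sys.path.insert(0,'.')
from h import *
p,d=grab('wrist','w1.png')
E
```

```text
q [40.4 10.5 15.2 94.6 -0.  85.5] pos [0.4501 0.3831 0.2438] op 0.0473
rows total [0.01  0.021 1.378]
kiln top 74 [0.5031 0.3653 0.096 ] [0.5808 0.4378 0.1245] [0.5419 0.4149 0.1111] hsv [20.5 32.  55. ] px [156. 208.]
kiln top 59 [0.4385 0.373  0.097 ] [0.4636 0.3991 0.1206] [0.4525 0.3833 0.1125] hsv [66. 87. 31.] px [165. 236.]
kiln top 75 [0.4268 0.2882 0.0951] [0.452  0.3158 0.121 ] [0.4396 0.3013 0.1134] hsv [ 14. 164.  95.] px [191. 241.]
kiln top 20 [0.3855 0.3387 0.0974] [0.3947 0.3817 0.125 ] [0.3888 0.3612 0.1148] hsv [17.  32.5 50. ] px [171. 257.]
```

View pics/w1.png

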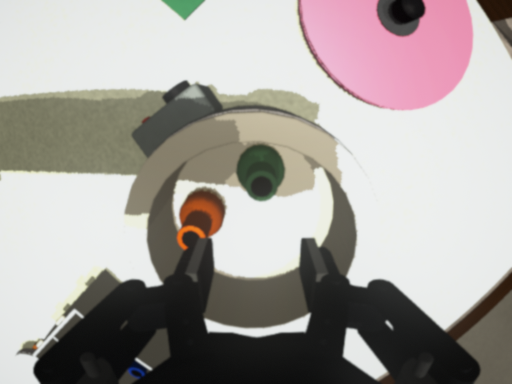

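The wrist view shows green at (262,170) and amber at (200,215), both upright. The depth measurement puts them where they were before. Next I grasp green.

{"api": "servo_tool", "payload": {"rows": [{"offset": [0.012, 0.022, 0.2], "yaw": 0, "claw": 0.45}, {"offset": [0.012, 0.022, 0.6], "yaw": 0, "claw": 0.45}, {"offset": [0.012, 0.022, 0.95], "yaw": 0, "claw": 0.45}]}}

```text
time: 30.55
ee_pos: [0.4506, 0.386, 0.1475]
tcp_rot: [180.0, 0.0, 134.9]
wrist_force: [0.2, -0.2, -0.4]
opening: 0.0471
grasp_force: 0.0
```

{"api": "servo_tool", "payload": {"rows": [{"offset": [0, 0, 0.3], "yaw": 0, "claw": 0.45}, {"offset": [0, 0, 0.43], "yaw": 0, "claw": 0.45}, {"offset": [0, 0, 0.43], "yaw": 0, "claw": 0.45}, {"offset": [0, 0, 0.43], "yaw": 0, "claw": 0.7}, {"offset": [0, 0, 0.43], "yaw": 0, "claw": 1}, {"offset": [0, 0, 0.43], "yaw": 0, "claw": 1}, {"offset": [0, 0, 0.43], "yaw": 0, "claw": 1}, {"offset": [0, 0, 0.43], "yaw": 0, "claw": 1}]}}

```text
time: 31.55
ee_pos: [0.451, 0.3873, 0.107]
tcp_rot: [179.9, 0.0, 135.0]
wrist_force: [0.8, -1.4, 5.7]
opening: 0.0279
grasp_force: 39.8
```

{"api": "servo_tool", "payload": {"rows": [{"offset": [0, 0, -0.1], "yaw": 0, "claw": 1}, {"offset": [0, 0, -0.4], "yaw": 0, "claw": 1}, {"offset": [0, 0, -0.8], "yaw": 0, "claw": 1}, {"offset": [0, 0, -1], "yaw": 0, "claw": 1}]}}

```text
time: 32.05
ee_pos: [0.4508, 0.3872, 0.2083]
tcp_rot: [179.8, 0.0, 135.0]
wrist_force: [1.5, 1.0, -1.7]
opening: 0.0278
grasp_force: 39.7
```

{"api": "servo_tool", "payload": {"rows": [{"offset": [0, 0, -0.3], "yaw": 0, "claw": 1}, {"offset": [0, 0, -0.4], "yaw": 0, "claw": 1}, {"offset": [0, 0, -0.4], "yaw": 0, "claw": 1}]}}

```text
time: 32.42
ee_pos: [0.4506, 0.387, 0.2456]
tcp_rot: [180.0, 0.0, 135.0]
wrist_force: [-0.8, -0.2, -1.0]
opening: 0.0275
grasp_force: 39.7
```

```bash
python3 go.py .529 -.0766 .23
```

```text
q [40.7 11.  15.9 94.9  0.  85.7] pos [0.4506 0.387  0.2456] op 0.0275
rows total [-3.833 -2.724  0.156]
```

{"api": "servo_tool", "payload": {"rows": [{"offset": [-0.25, -0.18, 0], "yaw": 0, "claw": 1}, {"offset": [-0.6, -0.43, 0], "yaw": 0, "claw": 1}, {"offset": [-0.958, -0.681, 0], "yaw": 0, "claw": 1}]}}

```text
time: 32.8
ee_pos: [0.4697, 0.2698, 0.2436]
tcp_rot: [-179.9, -0.0, 135.0]
wrist_force: [0.3, -0.2, -0.7]
opening: 0.0279
grasp_force: 39.8
```

{"api": "servo_tool", "payload": {"rows": [{"offset": [-0.32, -0.23, 0], "yaw": 0, "claw": 1}, {"offset": [-0.64, -0.46, 0], "yaw": 0, "claw": 1}, {"offset": [-0.958, -0.681, 0], "yaw": 0, "claw": 1}]}}

```text
time: 33.17
ee_pos: [0.4893, 0.1537, 0.2438]
tcp_rot: [-179.9, -0.0, 135.0]
wrist_force: [0.6, 0.4, -0.3]
opening: 0.0277
grasp_force: 39.8
```

{"api": "servo_tool", "payload": {"rows": [{"offset": [-0.32, -0.23, 0], "yaw": 0, "claw": 1}, {"offset": [-0.64, -0.46, 0], "yaw": 0, "claw": 1}, {"offset": [-0.958, -0.681, 0], "yaw": 0, "claw": 1}]}}

```text
time: 33.55
ee_pos: [0.5088, 0.0379, 0.2438]
tcp_rot: [-179.9, -0.1, 135.0]
wrist_force: [1.0, -0.5, -1.3]
opening: 0.0277
grasp_force: 39.8
```

{"api": "servo_tool", "payload": {"rows": [{"offset": [-0.32, -0.23, 0], "yaw": 0, "claw": 1}, {"offset": [-0.64, -0.46, 0], "yaw": 0, "claw": 1}, {"offset": [-0.958, -0.681, 0], "yaw": 0, "claw": 1}, {"offset": [-0.958, -0.681, 0], "yaw": 0, "claw": 1}, {"offset": [-0.958, -0.681, 0], "yaw": 0, "claw": 1}]}}

```text
time: 34.17
ee_pos: [0.5284, -0.0765, 0.2442]
tcp_rot: [-180.0, -0.1, 135.0]
wrist_force: [0.0, 0.2, -0.7]
opening: 0.0282
grasp_force: 39.8
```

{"api": "servo_tool", "payload": {"rows": [{"offset": [0, 0, 0.3], "yaw": 0, "claw": 1}, {"offset": [0, 0, 0.65], "yaw": 0, "claw": 1}, {"offset": [0, 0, 0.9], "yaw": 0, "claw": 1}]}}

```text
time: 34.55
ee_pos: [0.5281, -0.0754, 0.1534]
tcp_rot: [-180.0, -0.1, 135.1]
wrist_force: [-0.7, -0.0, -0.8]
opening: 0.0283
grasp_force: 39.8
```

{"api": "servo_tool", "payload": {"rows": [{"offset": [0, 0, 0.25], "yaw": 0, "claw": 1}, {"offset": [0, 0, 0.45], "yaw": 0, "claw": 1}, {"offset": [0, 0, 0.58], "yaw": 0, "claw": 1}, {"offset": [0, 0, 0.66], "yaw": 0, "claw": 1}, {"offset": [0, 0, 0.7], "yaw": 0, "claw": 1}, {"offset": [0, 0, 0.73], "yaw": 0, "claw": 1}, {"offset": [0, 0, 0.75], "yaw": 0, "claw": 1}, {"offset": [0, 0, 0.75], "yaw": 0, "claw": 1}]}}

```text
time: 35.55
ee_pos: [0.5293, -0.0768, 0.0819]
tcp_rot: [179.9, 0.1, 135.0]
wrist_force: [-1.8, 0.9, 6.7]
opening: 0.0279
grasp_force: 40.5
```

{"api": "servo_tool", "payload": {"rows": [{"offset": [0, 0, 0], "yaw": 0, "claw": 0.8}, {"offset": [0, 0, 0], "yaw": 0, "claw": 0.45}, {"offset": [0, 0, 0], "yaw": 0, "claw": 0.45}, {"offset": [0, 0, 0], "yaw": 0, "claw": 0.45}, {"offset": [0, 0, -0.3], "yaw": 0, "claw": 0.45}, {"offset": [0, 0, -0.95], "yaw": 0, "claw": 0.45}]}}

```text
time: 36.3
ee_pos: [0.5274, -0.0766, 0.1713]
tcp_rot: [-179.8, -0.2, 135.0]
wrist_force: [1.4, 0.8, 0.4]
opening: 0.0467
grasp_force: 0.0
```

{"api": "servo_tool", "payload": {"rows": [{"offset": [0.1, 0.05, -0.5], "yaw": 0, "claw": 0.45}, {"offset": [0.45, 0.3, -0.7], "yaw": 0, "claw": 0.45}, {"offset": [0.83, 0.51, -0.7], "yaw": 0, "claw": 0.45}]}}

```text
time: 36.67
ee_pos: [0.5067, 0.0189, 0.2447]
tcp_rot: [179.9, 0.1, 134.9]
wrist_force: [0.3, 2.3, -0.1]
opening: 0.0469
grasp_force: 0.0
```

{"api": "servo_tool", "payload": {"rows": [{"offset": [0.4, 0.25, 0], "yaw": 0, "claw": 0.45}, {"offset": [0.83, 0.51, 0], "yaw": 0, "claw": 0.45}, {"offset": [0.83, 0.51, 0], "yaw": 0, "claw": 0.45}]}}

```text
time: 37.05
ee_pos: [0.4828, 0.1153, 0.2428]
tcp_rot: [180.0, -0.0, 135.2]
wrist_force: [0.5, 0.3, 0.1]
opening: 0.0473
grasp_force: 0.0
```

{"api": "servo_tool", "payload": {"rows": [{"offset": [0.4, 0.25, 0], "yaw": 0, "claw": 0.45}, {"offset": [0.83, 0.51, 0], "yaw": 0, "claw": 0.45}, {"offset": [0.83, 0.51, 0], "yaw": 0, "claw": 0.45}]}}

```text
time: 37.42
ee_pos: [0.4604, 0.2093, 0.2425]
tcp_rot: [-180.0, -0.0, 135.2]
wrist_force: [0.9, -0.4, 0.2]
opening: 0.047
grasp_force: 0.0
```

{"api": "servo_tool", "payload": {"rows": [{"offset": [0.4, 0.25, 0], "yaw": 0.06, "claw": 0.45}, {"offset": [0.83, 0.51, 0], "yaw": 0.12, "claw": 0.45}, {"offset": [0.83, 0.51, 0], "yaw": 0.18, "claw": 0.45}, {"offset": [0.83, 0.51, 0], "yaw": 0.24, "claw": 0.45}, {"offset": [0.83, 0.51, 0], "yaw": 0.3, "claw": 0.45}, {"offset": [0.83, 0.51, 0], "yaw": 0.36, "claw": 0.45}, {"offset": [0.83, 0.51, 0], "yaw": 0.42, "claw": 0.45}, {"offset": [0.83, 0.51, 0], "yaw": 0.48, "claw": 0.45}, {"offset": [0.83, 0.51, 0], "yaw": 0.5, "claw": 0.45}, {"offset": [0.83, 0.51, 0], "yaw": 0.5, "claw": 0.45}, {"offset": [0.83, 0.51, 0], "yaw": 0.5, "claw": 0.45}]}}

```text
time: 38.8
ee_pos: [0.4386, 0.3017, 0.2427]
tcp_rot: [180.0, 0.0, 45.1]
wrist_force: [0.2, 0.6, -0.3]
opening: 0.047
grasp_force: 0.0
```

```bash
python3 go.py .4395 .3017 .106; python3 look.py a4
```

```text
q [ 34.5   2.3   6.1  93.8  -0.  169.5] pos [0.4386 0.3017 0.2427] op 0.047
rows total [0.006 0.006 1.367]
kiln top 24 [0.427  0.2884 0.0954] [0.449  0.2977 0.1171] [0.4393 0.2927 0.1109] hsv [ 12.  198.   56.5] px [194. 241.]
```

View pics/a4.png

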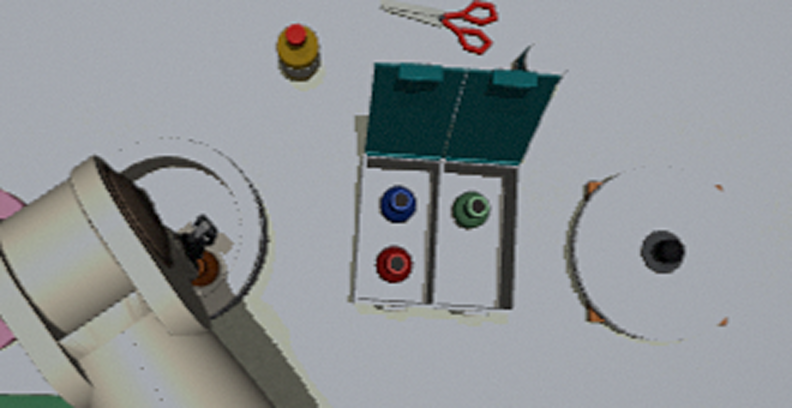

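Blue (398,203), red (394,264) and green (471,209) stand upright in the case. Amber (207,268) is still in the kiln, so I grasp it next.

{"api": "servo_tool", "payload": {"rows": [{"offset": [0.006, 0.006, 0.2], "yaw": 0, "claw": 0.45}, {"offset": [0.006, 0.006, 0.6], "yaw": 0, "claw": 0.45}, {"offset": [0.006, 0.006, 0.95], "yaw": 0, "claw": 0.45}]}}

```text
time: 39.22
ee_pos: [0.4391, 0.3021, 0.1466]
tcp_rot: [180.0, -0.0, 45.1]
wrist_force: [0.8, 0.1, -0.7]
opening: 0.0469
grasp_force: 0.0
```

{"api": "servo_tool", "payload": {"rows": [{"offset": [0, 0, 0.3], "yaw": 0, "claw": 0.45}, {"offset": [0, 0, 0.42], "yaw": 0, "claw": 0.45}, {"offset": [0, 0, 0.42], "yaw": 0, "claw": 0.45}, {"offset": [0, 0, 0.42], "yaw": 0, "claw": 0.7}, {"offset": [0, 0, 0.42], "yaw": 0, "claw": 1}, {"offset": [0, 0, 0.42], "yaw": 0, "claw": 1}, {"offset": [0, 0, 0.42], "yaw": 0, "claw": 1}, {"offset": [0, 0, 0.42], "yaw": 0, "claw": 1}]}}

```text
time: 40.22
ee_pos: [0.4397, 0.3027, 0.1073]
tcp_rot: [180.0, -0.1, 45.0]
wrist_force: [-0.6, 0.2, 5.9]
opening: 0.0278
grasp_force: 39.8
```

{"api": "servo_tool", "payload": {"rows": [{"offset": [0, 0, -0.1], "yaw": 0, "claw": 1}, {"offset": [0, 0, -0.4], "yaw": 0, "claw": 1}, {"offset": [0, 0, -0.8], "yaw": 0, "claw": 1}, {"offset": [0, 0, -1], "yaw": 0, "claw": 1}]}}

```text
time: 40.72
ee_pos: [0.4395, 0.3025, 0.2085]
tcp_rot: [180.0, -0.1, 45.0]
wrist_force: [-0.8, 0.2, -2.1]
opening: 0.0276
grasp_force: 39.8
```

{"api": "servo_tool", "payload": {"rows": [{"offset": [0, 0, -0.3], "yaw": 0, "claw": 1}, {"offset": [0, 0, -0.4], "yaw": 0, "claw": 1}, {"offset": [0, 0, -0.4], "yaw": 0, "claw": 1}]}}

```text
time: 41.1
ee_pos: [0.4393, 0.3024, 0.246]
tcp_rot: [180.0, -0.0, 45.0]
wrist_force: [0.2, 1.4, -1.5]
opening: 0.0281
grasp_force: 39.8
```

```bash
python3 go.py .4453 -.0722 .23
```

```text
q [ 34.5   2.5   6.6  94.1  -0.  169.5] pos [0.4393 0.3024 0.246 ] op 0.0281
rows total [-2.606  2.691  0.16 ]
```

{"api": "servo_tool", "payload": {"rows": [{"offset": [-0.25, 0.26, 0], "yaw": 0, "claw": 1}, {"offset": [-0.55, 0.57, 0], "yaw": 0, "claw": 1}, {"offset": [-0.869, 0.897, 0], "yaw": 0, "claw": 1}]}}

```text
time: 41.48
ee_pos: [0.4405, 0.1762, 0.2442]
tcp_rot: [-180.0, 0.1, 45.0]
wrist_force: [0.4, -0.3, -1.6]
opening: 0.0281
grasp_force: 39.8
```

{"api": "servo_tool", "payload": {"rows": [{"offset": [-0.3, 0.3, 0], "yaw": 0, "claw": 1}, {"offset": [-0.6, 0.62, 0], "yaw": 0, "claw": 1}, {"offset": [-0.869, 0.897, 0], "yaw": 0, "claw": 1}]}}

```text
time: 41.85
ee_pos: [0.4425, 0.051, 0.2444]
tcp_rot: [-179.9, 0.1, 45.0]
wrist_force: [0.4, -0.2, -1.5]
opening: 0.028
grasp_force: 39.8
```

{"api": "servo_tool", "payload": {"rows": [{"offset": [-0.3, 0.3, 0], "yaw": 0, "claw": 1}, {"offset": [-0.6, 0.62, 0], "yaw": 0, "claw": 1}, {"offset": [-0.869, 0.897, 0], "yaw": 0, "claw": 1}, {"offset": [-0.869, 0.897, 0], "yaw": 0, "claw": 1}, {"offset": [-0.869, 0.897, 0], "yaw": 0, "claw": 1}]}}

```text
time: 42.48
ee_pos: [0.4447, -0.0722, 0.2448]
tcp_rot: [-179.9, 0.0, 45.0]
wrist_force: [0.1, 0.1, -2.1]
opening: 0.0277
grasp_force: 39.9
```

{"api": "servo_tool", "payload": {"rows": [{"offset": [0, 0, 0.3], "yaw": 0, "claw": 1}, {"offset": [0, 0, 0.65], "yaw": 0, "claw": 1}, {"offset": [0, 0, 0.9], "yaw": 0, "claw": 1}]}}

```text
time: 42.85
ee_pos: [0.4445, -0.0711, 0.1538]
tcp_rot: [-179.9, 0.0, 45.1]
wrist_force: [-0.1, -0.6, -1.2]
opening: 0.0278
grasp_force: 40.0
```

{"api": "servo_tool", "payload": {"rows": [{"offset": [0, 0, 0.25], "yaw": 0, "claw": 1}, {"offset": [0, 0, 0.45], "yaw": 0, "claw": 1}, {"offset": [0, 0, 0.58], "yaw": 0, "claw": 1}, {"offset": [0, 0, 0.66], "yaw": 0, "claw": 1}, {"offset": [0, 0, 0.7], "yaw": 0, "claw": 1}, {"offset": [0, 0, 0.73], "yaw": 0, "claw": 1}, {"offset": [0, 0, 0.75], "yaw": 0, "claw": 1}, {"offset": [0, 0, 0.75], "yaw": 0, "claw": 1}]}}

```text
time: 43.85
ee_pos: [0.4454, -0.0723, 0.0823]
tcp_rot: [179.9, -0.1, 45.0]
wrist_force: [-4.4, 2.0, 7.5]
opening: 0.028
grasp_force: 40.9
```

{"api": "servo_tool", "payload": {"rows": [{"offset": [0, 0, 0], "yaw": 0, "claw": 0.8}, {"offset": [0, 0, 0], "yaw": 0, "claw": 0.45}, {"offset": [0, 0, 0], "yaw": 0, "claw": 0.45}, {"offset": [0, 0, 0], "yaw": 0, "claw": 0.45}, {"offset": [0, 0, -0.3], "yaw": 0, "claw": 0.45}, {"offset": [0, 0, -0.95], "yaw": 0, "claw": 0.45}]}}

```text
time: 44.6
ee_pos: [0.4437, -0.0721, 0.1721]
tcp_rot: [-179.8, 0.2, 45.0]
wrist_force: [0.5, -0.6, 0.7]
opening: 0.0469
grasp_force: 0.0
```

{"api": "servo_tool", "payload": {"rows": [{"offset": [0, 0, -0.4], "yaw": 0, "claw": 0}, {"offset": [0, 0, -0.7], "yaw": 0, "claw": 0}, {"offset": [0, 0, -0.7], "yaw": 0, "claw": 0}]}}

```text
time: 44.98
ee_pos: [0.4459, -0.0725, 0.2454]
tcp_rot: [179.8, -0.1, 45.0]
wrist_force: [1.1, -0.3, -0.7]
opening: 0.0854
grasp_force: 0.0
```

```bash
python3 - <<'E'
from look import *
p,W=look('a5')
v,u=np.mgrid[:384,:512]
m=(W[...,1]<-.30)&(W[...,1]>-.42)&(abs(W[...,0]-.47)<.06)&(W[...,2]>.075)&(W[...,2]<.1);P=W[m]
if len(P):print('knob',P.min(0),P.max(0),np.median(P,0))
m=(abs(W[...,1]+.341)<.15)&(abs(W[...,2]-.046)<.006);P=W[m];print('lid',cv2.minEnclosingCircle(P[:,:2].astype(np.float32)))
# kiln rim
r=np.hypot(W[...,0]-.484,W[...,1]-.341);m=(r<.135)&(r>.09)&(abs(W[...,2]-.125)<.006);P=W[m];print('rim',cv2.minEnclosingCircle(P[:,:2].astype(np.float32)),P[:,2].mean())
E
```

```text
kiln top 191 [0.3856 0.3384 0.095 ] [0.5702 0.4401 0.125 ] [0.4768 0.4175 0.1119] hsv [21. 32. 54.] px [154. 229.]
lid ((0.47332337498664856, -0.3437896966934204), 0.12424721568822861)
rim ((0.4856073260307312, 0.3386267423629761), 0.1250036507844925) 0.1242065761032519
```

```bash
python3 go.py .472 -.341 .25
```

```text
q [ -9.2  -8.7  -4.3  94.3  -0.  125.8] pos [ 0.4455 -0.0724  0.2438] op 0.0855
rows total [-1.711  2.087 -0.062]
```

View pics/a5.png

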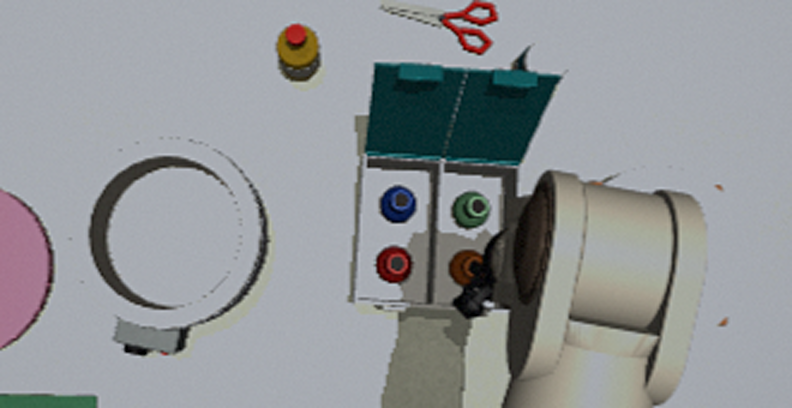

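The kiln is empty and all four vases are in the case; amber is at (466,266). The arm hides the lid, but the visible part of its edge fits a circle at (0.473,-0.344), so it hasn't moved. Next I grasp the lid.

{"api": "servo_tool", "payload": {"rows": [{"offset": [-0.3, 0.35, 0], "yaw": 0, "claw": 0}, {"offset": [-0.57, 0.7, 0], "yaw": 0, "claw": 0}, {"offset": [-0.57, 0.7, 0], "yaw": 0, "claw": 0}]}}

```text
time: 45.4
ee_pos: [0.4538, -0.1641, 0.2413]
tcp_rot: [-179.9, 0.1, 44.8]
wrist_force: [-0.2, 0.4, -0.3]
opening: 0.0854
grasp_force: 0.0
```

{"api": "servo_tool", "payload": {"rows": [{"offset": [-0.3, 0.35, 0], "yaw": 0, "claw": 0}, {"offset": [-0.57, 0.7, 0], "yaw": 0, "claw": 0}, {"offset": [-0.57, 0.7, 0], "yaw": 0, "claw": 0}]}}

```text
time: 45.78
ee_pos: [0.4631, -0.2532, 0.2415]
tcp_rot: [-179.9, 0.0, 44.9]
wrist_force: [-0.3, 0.4, -0.5]
opening: 0.0854
grasp_force: 0.0
```

{"api": "servo_tool", "payload": {"rows": [{"offset": [-0.3, 0.35, 0], "yaw": 0, "claw": 0}, {"offset": [-0.575, 0.695, 0], "yaw": 0, "claw": 0}, {"offset": [-0.575, 0.695, 0], "yaw": 0, "claw": 0}, {"offset": [-0.575, 0.695, 0], "yaw": 0, "claw": 0}]}}

```text
time: 46.28
ee_pos: [0.4718, -0.3405, 0.2428]
tcp_rot: [-179.9, -0.0, 45.0]
wrist_force: [0.2, 0.0, 0.8]
opening: 0.0851
grasp_force: 0.0
```

```bash
python3 - <<'E'
from look import *
grab('wrist','w2.png')
p,W=look('a6')
m=(W[...,1]<-.28)&(W[...,1]>-.42)&(abs(W[...,0]-.47)<.06)&(W[...,2]>.075)&(W[...,2]<.1);P=W[m]
if len(P):print('knob',P.min(0),P.max(0),np.median(P,0))
m=(abs(W[...,1]+.341)<.15)&(abs(W[...,2]-.046)<.006);P=W[m];print('lid',cv2.minEnclosingCircle(P[:,:2].astype(np.float32)))
E
python3 go.py .472 -.341 .0765
```

```text
kiln top 186 [0.386  0.3559 0.0953] [0.5705 0.4392 0.1249] [0.4776 0.419  0.1114] hsv [20. 33. 54.] px [154. 228.]
knob [ 0.45910538 -0.35792571  0.07612991] [ 0.48546128 -0.32607856  0.09407504] [ 0.47221445 -0.33913413  0.08804029]
lid ((0.47160637378692627, -0.3417832851409912), 0.12474645674228668)
q [-35.8   9.2  13.7  94.4   0.   99.1] pos [ 0.472  -0.3403  0.2434] op 0.0854
rows total [-0.005  0.005  1.669]
```

View pics/w2.png

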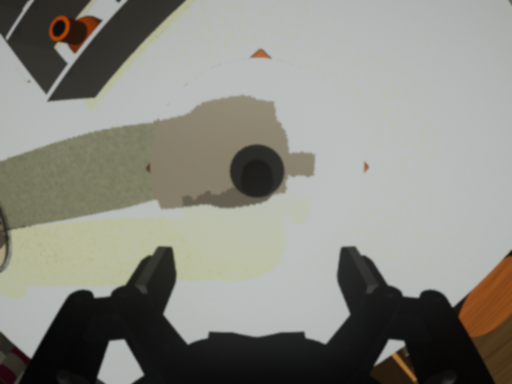

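The lid's knob is at (257,172), centred between the open jaws, and the lid hasn't moved. I grasp and lift it.

{"api": "servo_tool", "payload": {"rows": [{"offset": [0, 0, 0.4], "yaw": 0, "claw": 0}, {"offset": [0, 0, 0.9], "yaw": 0, "claw": 0}, {"offset": [0, 0, 0.9], "yaw": 0, "claw": 0}]}}

```text
time: 46.75
ee_pos: [0.4703, -0.3395, 0.15]
tcp_rot: [-179.6, 0.1, 45.1]
wrist_force: [0.0, 0.3, 1.0]
opening: 0.0855
grasp_force: 0.0
```

{"api": "servo_tool", "payload": {"rows": [{"offset": [0, 0, 0.4], "yaw": 0, "claw": 0}, {"offset": [0, 0, 0.77], "yaw": 0, "claw": 0}, {"offset": [0, 0, 0.77], "yaw": 0, "claw": 0}, {"offset": [0, 0, 0.77], "yaw": 0, "claw": 0}, {"offset": [0, 0, 0.77], "yaw": 0, "claw": 1}, {"offset": [0, 0, 0.77], "yaw": 0, "claw": 1}, {"offset": [0, 0, 0.77], "yaw": 0, "claw": 1}, {"offset": [0, 0, 0.77], "yaw": 0, "claw": 1}, {"offset": [0, 0, 0.77], "yaw": 0, "claw": 1}, {"offset": [0, 0, 0.77], "yaw": 0, "claw": 1}, {"offset": [0, 0, 0.77], "yaw": 0, "claw": 1}], "squeeze": 70}}

```text
time: 48.12
ee_pos: [0.4719, -0.3418, 0.0771]
tcp_rot: [180.0, -0.0, 45.0]
wrist_force: [-1.7, 1.2, 5.5]
opening: 0.0307
grasp_force: 69.2
```

{"api": "servo_tool", "payload": {"rows": [{"offset": [0, 0, -0.1], "yaw": 0, "claw": 1}, {"offset": [0, 0, -0.4], "yaw": 0, "claw": 1}, {"offset": [0, 0, -0.8], "yaw": 0, "claw": 1}, {"offset": [0, 0, -1], "yaw": 0, "claw": 1}]}}

```text
time: 48.62
ee_pos: [0.4721, -0.342, 0.1786]
tcp_rot: [179.9, -0.0, 45.0]
wrist_force: [0.1, -0.5, -6.1]
opening: 0.03
grasp_force: 70.5
```

{"api": "servo_tool", "payload": {"rows": [{"offset": [0, 0, -0.35], "yaw": 0, "claw": 1}, {"offset": [0, 0, -0.6], "yaw": 0, "claw": 1}, {"offset": [0, 0, -0.6], "yaw": 0, "claw": 1}, {"offset": [0, 0, -0.6], "yaw": 0, "claw": 1}]}}

```text
time: 49.12
ee_pos: [0.4716, -0.3416, 0.2348]
tcp_rot: [-179.9, 0.0, 45.0]
wrist_force: [-0.1, 0.4, -6.0]
opening: 0.0304
grasp_force: 70.8
```

```bash
python3 go.py .412 0 .24;python3 go.py .485 .34 .177
```

```text
q [-35.9   9.2  12.7  93.6   0.   99.1] pos [ 0.4716 -0.3416  0.2348] op 0.0304
rows total [ 1.993 -2.837 -0.052]
q [-35.9   9.2  12.7  93.6   0.   99.1] pos [ 0.4716 -0.3416  0.2348] op 0.0304
rows total [ 4.913 -4.725  0.578]
```

{"api": "servo_tool", "payload": {"rows": [{"offset": [0.15, -0.22, 0], "yaw": 0, "claw": 1}, {"offset": [0.4, -0.57, 0], "yaw": 0, "claw": 1}, {"offset": [0.664, -0.946, 0], "yaw": 0, "claw": 1}]}}

```text
time: 49.5
ee_pos: [0.4511, -0.2267, 0.2343]
tcp_rot: [-179.8, 0.0, 44.9]
wrist_force: [0.8, -0.6, -4.5]
opening: 0.0305
grasp_force: 70.9
```

{"api": "servo_tool", "payload": {"rows": [{"offset": [0.22, -0.32, 0], "yaw": 0, "claw": 1}, {"offset": [0.44, -0.63, 0], "yaw": 0, "claw": 1}, {"offset": [0.664, -0.946, 0], "yaw": 0, "claw": 1}]}}

```text
time: 49.88
ee_pos: [0.4311, -0.1128, 0.2347]
tcp_rot: [-179.9, 0.1, 45.0]
wrist_force: [0.7, -0.2, -4.4]
opening: 0.0301
grasp_force: 70.9
```

{"api": "servo_tool", "payload": {"rows": [{"offset": [0.22, -0.32, 0], "yaw": 0, "claw": 1}, {"offset": [0.44, -0.63, 0], "yaw": 0, "claw": 1}, {"offset": [0.664, -0.946, 0], "yaw": 0, "claw": 1}]}}

```text
time: 50.25
ee_pos: [0.4112, 0.0009, 0.2347]
tcp_rot: [-179.9, 0.1, 45.0]
wrist_force: [1.3, 0.0, -5.4]
opening: 0.0306
grasp_force: 70.9
```

{"api": "servo_tool", "payload": {"rows": [{"offset": [0.32, -0.21, 0], "yaw": 0, "claw": 1}, {"offset": [0.65, -0.42, 0], "yaw": 0, "claw": 1}, {"offset": [0.973, -0.63, 0], "yaw": 0, "claw": 1}]}}

```text
time: 50.62
ee_pos: [0.4359, 0.1143, 0.2348]
tcp_rot: [-179.9, 0.1, 45.0]
wrist_force: [0.5, -0.9, -4.9]
opening: 0.0309
grasp_force: 71.1
```

{"api": "servo_tool", "payload": {"rows": [{"offset": [0.32, -0.21, 0], "yaw": 0, "claw": 1}, {"offset": [0.65, -0.42, 0], "yaw": 0, "claw": 1}, {"offset": [0.973, -0.63, 0], "yaw": 0, "claw": 1}]}}

```text
time: 51.0
ee_pos: [0.4602, 0.2276, 0.2345]
tcp_rot: [-180.0, 0.1, 45.0]
wrist_force: [0.0, -0.0, -4.6]
opening: 0.0308
grasp_force: 71.1
```

{"api": "servo_tool", "payload": {"rows": [{"offset": [0.32, -0.21, 0], "yaw": 0, "claw": 1}, {"offset": [0.65, -0.42, 0], "yaw": 0, "claw": 1}, {"offset": [0.85, -0.55, 0], "yaw": 0, "claw": 1}, {"offset": [0.973, -0.63, 0], "yaw": 0, "claw": 1}, {"offset": [0.973, -0.63, 0], "yaw": 0, "claw": 1}, {"offset": [0.973, -0.63, 0], "yaw": 0, "claw": 1}]}}

```text
time: 51.75
ee_pos: [0.4847, 0.339, 0.236]
tcp_rot: [180.0, 0.0, 45.0]
wrist_force: [1.1, 0.0, -5.5]
opening: 0.0307
grasp_force: 71.1
```

```bash
python3 go.py .485 .34 .178
```

```text
q [ 35.   10.5  14.3  93.8  -0.  170. ] pos [0.4847 0.339  0.236 ] op 0.0307
rows total [ 0.009 -0.005  0.58 ]
```

Lower gently, release, lift.

{"api": "servo_tool", "payload": {"rows": [{"offset": [0.01, -0.01, 0.2], "yaw": 0, "claw": 1}, {"offset": [0.01, -0.01, 0.38], "yaw": 0, "claw": 1}, {"offset": [0.01, -0.01, 0.48], "yaw": 0, "claw": 1}, {"offset": [0.01, -0.01, 0.53], "yaw": 0, "claw": 1}, {"offset": [0.01, -0.01, 0.56], "yaw": 0, "claw": 1}, {"offset": [0.01, -0.01, 0.58], "yaw": 0, "claw": 1}, {"offset": [0.01, -0.01, 0.585], "yaw": 0, "claw": 1}, {"offset": [0.01, -0.01, 0.585], "yaw": 0, "claw": 1}]}}

```text
time: 52.75
ee_pos: [0.4849, 0.3413, 0.1782]
tcp_rot: [180.0, -0.0, 45.0]
wrist_force: [0.1, -0.2, -3.5]
opening: 0.0307
grasp_force: 71.3
```

{"api": "servo_tool", "payload": {"rows": [{"offset": [0, 0, 0], "yaw": 0, "claw": 0.6}, {"offset": [0, 0, 0], "yaw": 0, "claw": 0.2}, {"offset": [0, 0, 0], "yaw": 0, "claw": 0}, {"offset": [0, 0, 0], "yaw": 0, "claw": 0}, {"offset": [0, 0, 0], "yaw": 0, "claw": 0}, {"offset": [0, 0, -0.3], "yaw": 0, "claw": 0}, {"offset": [0, 0, -0.7], "yaw": 0, "claw": 0}, {"offset": [0, 0, -1], "yaw": 0, "claw": 0}]}}

```text
time: 53.75
ee_pos: [0.4849, 0.3413, 0.2796]
tcp_rot: [180.0, -0.1, 45.0]
wrist_force: [0.3, 0.3, -0.6]
opening: 0.0857
grasp_force: 0.0
```

{"api": "servo_tool", "payload": {"rows": [{"offset": [-0.25, 0.25, -0.1], "yaw": 0, "claw": 0}, {"offset": [-0.6, 0.6, -0.2], "yaw": 0, "claw": 0}, {"offset": [-0.9, 0.9, -0.2], "yaw": 0, "claw": 0}]}}

```text
time: 54.12
ee_pos: [0.4849, 0.2127, 0.2987]
tcp_rot: [180.0, -0.1, 45.0]
wrist_force: [0.9, -1.2, -0.2]
opening: 0.0857
grasp_force: 0.0
```

{"api": "servo_tool", "payload": {"rows": [{"offset": [-0.4, 0.2, -0.2], "yaw": 0, "claw": 0.5}, {"offset": [-0.8, 0.4, -0.2], "yaw": 0, "claw": 1}, {"offset": [-1, 0.6, -0.2], "yaw": 0, "claw": 1}, {"offset": [-1, 0.6, -0.2], "yaw": 0, "claw": 1}]}}

```text
time: 54.62
ee_pos: [0.4565, 0.0995, 0.3183]
tcp_rot: [180.0, -0.0, 44.9]
wrist_force: [0.3, 0.2, -0.1]
opening: 0.0125
grasp_force: 0.0
```

```bash
python3 - <<'E'
from look import *
p,W=look('a7')
m=(np.hypot(W[...,0]-.485,W[...,1]-.34)<.14)&(abs(W[...,2]-.147)<.007);P=W[m];print('lid',cv2.minEnclosingCircle(P[:,:2].astype(np.float32)),np.percentile(P[:,2],[5,50,95]))
m=(np.hypot(W[...,0]-.485,W[...,1]-.34)<.06)&(W[...,2]>.18);P=W[m];print('knob',P.min(0),P.max(0))
print(get_obs()['ee_pos'],get_obs()['q'])
# hinges/cover edges from first frame
z=np.load('/tmp/top.npz');W=z['W'];p=z['p'];hsv=cv2.cvtColor(p,cv2.COLOR_RGB2HSV)
for n,c in (('L',.024),('R',-.083)):
    m=(hsv[...,1]>120)&(abs(W[...,1]-c)<.04)&(abs(W[...,0]-.63)<.06)&(W[...,2]>.08);P=W[m]
    k=np.polyfit(P[:,2],P[:,0],1);print(n,k,'z',P[:,2].min(),P[:,2].max(),'x at hinge z .105',np.polyval(k,.105),'ang',np.degrees(np.arctan2(1,-k[0])))
E
```

```text
lid ((0.48514819145202637, 0.340351402759552), 0.12427332997322083) [0.14277812 0.14633944 0.14989288]
knob [0.4698887  0.32563582 0.18168431] [0.49966422 0.35587257 0.19552161]
[0.45658903 0.10036607 0.31804785] [ 1.23920309e+01 -4.34179334e+00  8.03418519e+00  1.02335601e+02
  9.58178669e-03  1.47495590e+02]
L [0.33756527 0.56034711] z 0.10134213301438644 0.3146886926045295 x at hinge z .105 0.5957914630475472 ang 108.65289584535846
R [0.33909478 0.55459644] z 0.09967972323957563 0.3142649954414053 x at hinge z .105 0.590201386533591 ang 108.73152922060743
```

View pics/a7.png

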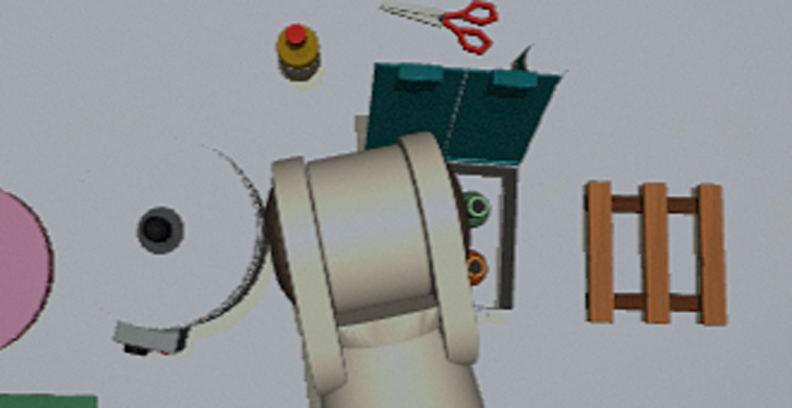

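The lid is back on the kiln, knob at (160,230), centred at (0.4851,0.3404) against a rim centre of (0.4856,0.3386). The trivet is clear. I'll go over the cover tops (about z = 0.315), come down behind them at the seam, and pull both covers forward.

{"api": "servo_tool", "payload": {"rows": [{"offset": [-0.1, 0.1, -0.4], "yaw": -0.05, "claw": 1}, {"offset": [-0.5, 0.5, -0.6], "yaw": -0.11, "claw": 1}, {"offset": [-0.92, 0.92, -0.6], "yaw": -0.17, "claw": 1}, {"offset": [-0.92, 0.92, -0.6], "yaw": -0.23, "claw": 1}, {"offset": [-0.92, 0.92, -0.6], "yaw": -0.25, "claw": 1}, {"offset": [-0.92, 0.92, -0.6], "yaw": -0.25, "claw": 1}]}}

```text
time: 55.42
ee_pos: [0.4569, -0.0287, 0.3776]
tcp_rot: [-180.0, -0.0, 90.0]
wrist_force: [-0.6, 0.5, -0.1]
opening: 0.0002
grasp_force: 0.0
```

{"api": "servo_tool", "payload": {"rows": [{"offset": [0, 0.4, 0], "yaw": 0, "claw": 1}, {"offset": [0, 0.8, 0], "yaw": 0, "claw": 1}, {"offset": [0, 1, 0], "yaw": 0, "claw": 1}]}}

```text
time: 55.8
ee_pos: [0.5584, -0.0282, 0.3765]
tcp_rot: [-179.9, -0.0, 89.9]
wrist_force: [-0.8, 0.4, -0.2]
opening: 0.0001
grasp_force: 0.0
```

{"api": "servo_tool", "payload": {"rows": [{"offset": [0, 0.4, 0], "yaw": 0, "claw": 1}, {"offset": [0, 0.8, 0], "yaw": 0, "claw": 1}, {"offset": [0, 1, 0], "yaw": 0, "claw": 1}]}}

```text
time: 56.18
ee_pos: [0.6584, -0.028, 0.376]
tcp_rot: [-179.9, -0.0, 89.9]
wrist_force: [0.6, 0.4, 1.0]
opening: -0.0003
grasp_force: 0.0
```

{"api": "servo_tool", "payload": {"rows": [{"offset": [0, 0.25, 0], "yaw": 0, "claw": 1}, {"offset": [0, 0.48, 0], "yaw": 0, "claw": 1}, {"offset": [0, 0.48, 0], "yaw": 0, "claw": 1}, {"offset": [0, 0.48, 0], "yaw": 0, "claw": 1}]}}

```text
time: 56.68
ee_pos: [0.6983, -0.0283, 0.3735]
tcp_rot: [179.5, 0.0, 90.0]
wrist_force: [0.6, -0.8, 0.8]
opening: 0.0001
grasp_force: 0.0
```

```bash
python3 go.py .704 -.03 .285; python3 - <<'E'
from h import *
p,d=grab('scene')
cv2.imwrite('pics/s1.png',cv2.cvtColor(cv2.resize(p[60:300,100:400],None,fx=2.4,fy=2.4),cv2.COLOR_RGB2BGR))
W=cloud('scene',d)
m=(W[...,0]>.62)&(abs(W[...,1]+.03)<.05)&(W[...,2]>.3);P=W[m];print(P[:,2].min(),len(P))
v=np.sort(P[:,2]);print(v[::max(1,len(v)//12)].round(3))
E
```

```text
q [ -2.3  39.8  70.8 120.4   0.   87.7] pos [ 0.6983 -0.0283  0.3735] op 0.0001
rows total [-0.017  0.057  0.885]
0.30003975207926037 5794
[0.3   0.439 0.503 0.555 0.596 0.632 0.656 0.681 0.703 0.727 0.75  0.776
 0.801]
```

View pics/s1.png

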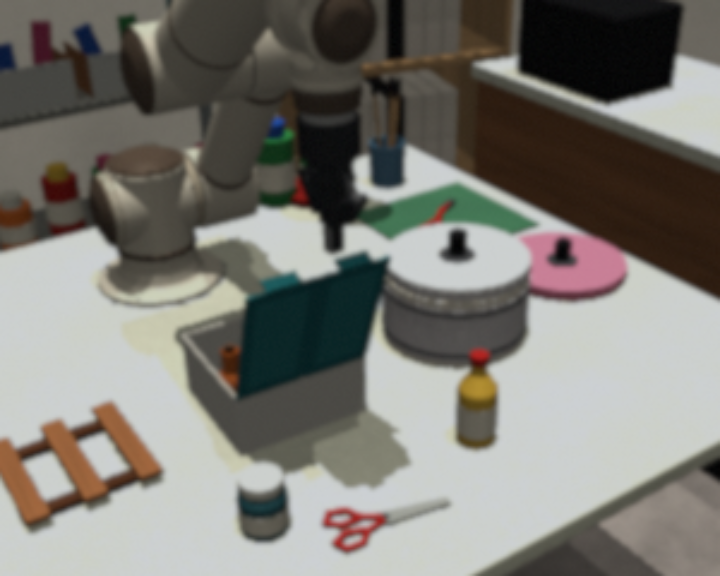

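The fingers hover just behind the cover tops, at (333,240) in the picture, and the lid looks flat on the kiln at (457,255). Joint 3 is at its limit here. Going down shortens the reach, so I descend without moving further out.

{"api": "servo_tool", "payload": {"rows": [{"offset": [0, 0, 0.2], "yaw": 0, "claw": 1}, {"offset": [0, 0, 0.4], "yaw": 0, "claw": 1}, {"offset": [0, 0, 0.4], "yaw": 0, "claw": 1}]}}

```text
time: 57.1
ee_pos: [0.6977, -0.0289, 0.3335]
tcp_rot: [179.5, 0.0, 90.0]
wrist_force: [0.8, 0.1, 0.7]
opening: 0.0001
grasp_force: 0.0
```

{"api": "servo_tool", "payload": {"rows": [{"offset": [0, 0, 0.2], "yaw": 0, "claw": 1}, {"offset": [0, 0, 0.46], "yaw": 0, "claw": 1}, {"offset": [0, 0, 0.46], "yaw": 0, "claw": 1}]}}

```text
time: 57.48
ee_pos: [0.6986, -0.029, 0.2869]
tcp_rot: [179.6, 0.0, 90.0]
wrist_force: [0.0, -0.0, -0.1]
opening: -0.0001
grasp_force: 0.0
```

```bash
python3 go.py .6 -.03 .285
```

```text
q [ -2.4  29.   43.8 104.3  -0.   87.6] pos [ 0.6986 -0.029   0.2869] op -0.0001
rows total [-0.01  -0.986  0.019]
```

{"api": "servo_tool", "payload": {"rows": [{"offset": [0, -0.15, 0], "yaw": 0, "claw": 1}, {"offset": [0, -0.3, 0], "yaw": 0, "claw": 1}, {"offset": [0, -0.45, 0], "yaw": 0, "claw": 1}, {"offset": [0, -0.6, 0], "yaw": 0, "claw": 1}, {"offset": [0, -0.75, 0], "yaw": 0, "claw": 1}, {"offset": [0, -0.9, 0], "yaw": 0, "claw": 1}, {"offset": [0, -1, 0], "yaw": 0, "claw": 1}]}}

```text
time: 58.35
ee_pos: [0.6009, -0.026, 0.2983]
tcp_rot: [178.4, -0.3, 90.1]
wrist_force: [0.4, 18.9, 46.1]
opening: -0.0002
grasp_force: 25.2
```

{"api": "servo_tool", "payload": {"rows": [{"offset": [0, -0.15, 0], "yaw": 0, "claw": 1}, {"offset": [0, -0.3, 0], "yaw": 0, "claw": 1}, {"offset": [0, -0.45, 0], "yaw": 0, "claw": 1}, {"offset": [0, -0.55, 0], "yaw": 0, "claw": 1}, {"offset": [0, -0.55, 0], "yaw": 0, "claw": 1}, {"offset": [0, -0.55, 0], "yaw": 0, "claw": 1}, {"offset": [0, -0.55, 0], "yaw": 0, "claw": 1}, {"offset": [0, -0.55, 0], "yaw": 0, "claw": 1}]}}

```text
time: 59.35
ee_pos: [0.5442, -0.0291, 0.2849]
tcp_rot: [179.6, 0.0, 90.0]
wrist_force: [0.3, 0.1, 0.4]
opening: 0.0001
grasp_force: 0.0
```

{"api": "servo_tool", "payload": {"rows": [{"offset": [0, 0, -0.2], "yaw": 0, "claw": 1}, {"offset": [0, 0, -0.2], "yaw": 0, "claw": 1}, {"offset": [0, 0, -0.2], "yaw": 0, "claw": 1}, {"offset": [0, 0, -0.2], "yaw": 0, "claw": 1}, {"offset": [0, 0, -0.2], "yaw": 0, "claw": 1}, {"offset": [0, 0, -0.2], "yaw": 0, "claw": 1}, {"offset": [0, 0, -0.2], "yaw": 0, "claw": 1}, {"offset": [0, 0, -0.2], "yaw": 0, "claw": 1}]}}

```text
time: 60.35
ee_pos: [0.5438, -0.0291, 0.3052]
tcp_rot: [179.6, 0.0, 90.0]
wrist_force: [0.6, -1.1, 0.7]
opening: -0.0003
grasp_force: 0.0
```

```bash
python3 - <<'E'
from h import *
p,d=grab('scene')
cv2.imwrite('pics/s2.png',cv2.cvtColor(cv2.resize(p[60:300,100:400],None,fx=2.4,fy=2.4),cv2.COLOR_RGB2BGR))
E
```

```text
(no output)
```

View pics/s2.png

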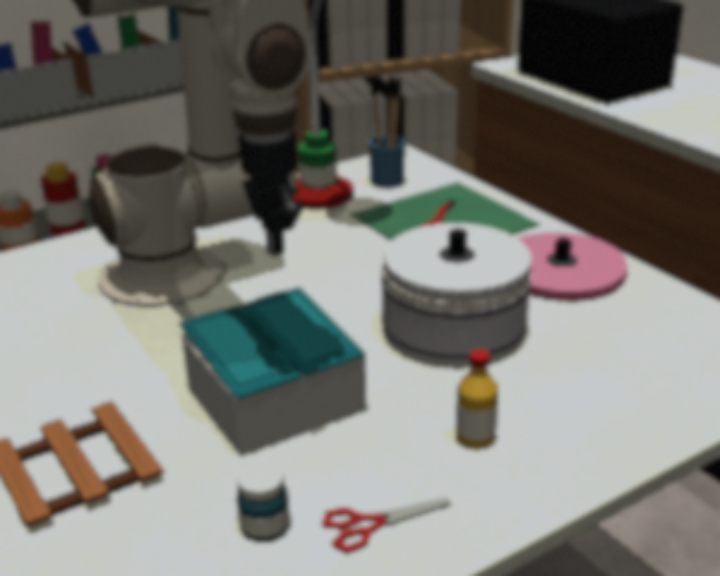

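Both covers are down, their teal tops at (270,340). The jar, scissors and bottle haven't moved. Next I press the left lip at about (0.398,0.037).

{"api": "servo_tool", "payload": {"rows": [{"offset": [0.3, -0.4, 0], "yaw": 0, "claw": 1}, {"offset": [0.6, -0.8, 0.2], "yaw": 0, "claw": 1}, {"offset": [0.656, -0.9, 0.5], "yaw": 0, "claw": 1}, {"offset": [0.656, -0.9, 0.5], "yaw": 0, "claw": 1}]}}

```text
time: 60.9
ee_pos: [0.453, 0.0369, 0.2533]
tcp_rot: [179.7, 0.0, 90.1]
wrist_force: [0.4, -0.6, 0.8]
opening: -0.0005
grasp_force: 0.0
```

{"api": "servo_tool", "payload": {"rows": [{"offset": [0, -0.3, 0.4], "yaw": 0, "claw": 1}, {"offset": [0, -0.55, 0.8], "yaw": 0, "claw": 1}, {"offset": [0, -0.55, 0.9], "yaw": 0, "claw": 1}, {"offset": [0, -0.55, 0.9], "yaw": 0, "claw": 1}]}}

```text
time: 61.4
ee_pos: [0.401, 0.0363, 0.1654]
tcp_rot: [179.5, 0.0, 90.0]
wrist_force: [-0.6, -0.4, -0.1]
opening: 0.0005
grasp_force: 0.0
```

```bash
python3 go.py .398 .0365 .165; python3 - <<'E'
from look import *
p,W=look('a8')
hsv=cv2.cvtColor(p,cv2.COLOR_RGB2HSV)
m=(hsv[...,1]>120)&(abs(W[...,1]+.02)<.13)&(abs(W[...,0]-.49)<.13)&(abs(W[...,2]-.112)<.02);P=W[m]
print(P.min(0),P.max(0),cv2.minAreaRect(P[:,:2].astype(np.float32)))
for a,b in((.05,.09),(-.12,-.04)):
    Q=P[(P[:,1]>a)&(P[:,1]<b)]; k=np.polyfit(Q[:,0],Q[:,2],1);print(k,len(Q),Q[:,0].min())
E
```

```text
q [  5.2 -16.7 -19.5  86.7  -0.1  95.2] pos [0.401  0.0363 0.1654] op 0.0005
rows total [ 0.002 -0.03   0.004]
[ 0.38992364 -0.12923106  0.10213522] [0.59660608 0.08874301 0.12530771] ((0.4884442687034607, -0.020299017429351807), (0.2084421068429947, 0.20793762803077698), 87.06258392333984)
[-0.06206119  0.14595654] 479 0.38992363611840314
[-0.06248939  0.14609155] 970 0.42700227234305915
```

{"api": "servo_tool", "payload": {"rows": [{"offset": [0, -0.03, 0.05], "yaw": 0, "claw": 1}, {"offset": [0, -0.03, 0.1], "yaw": 0, "claw": 1}, {"offset": [0, -0.03, 0.15], "yaw": 0, "claw": 1}, {"offset": [0, -0.03, 0.2], "yaw": 0, "claw": 1}]}}

```text
time: 61.95
ee_pos: [0.397, 0.0365, 0.1438]
tcp_rot: [179.6, 0.0, 90.0]
wrist_force: [0.7, -1.1, -0.9]
opening: -0.0
grasp_force: 0.0
```

{"api": "servo_tool", "payload": {"rows": [{"offset": [0, 0, 0.03], "yaw": 0, "claw": 1}, {"offset": [0, 0, 0.06], "yaw": 0, "claw": 1}, {"offset": [0, 0, 0.06], "yaw": 0, "claw": 1}]}}

```text
time: 62.32
ee_pos: [0.3968, 0.0366, 0.1391]
tcp_rot: [179.6, 0.0, 90.0]
wrist_force: [-5.4, 1.2, 11.0]
opening: -0.0001
grasp_force: 5.3
```

{"api": "servo_tool", "payload": {"rows": [{"offset": [0, 0, 0.02], "yaw": 0, "claw": 1}, {"offset": [0, 0, 0.04], "yaw": 0, "claw": 1}, {"offset": [0, 0, 0.04], "yaw": 0, "claw": 1}]}}

```text
time: 62.7
ee_pos: [0.397, 0.0365, 0.1338]
tcp_rot: [179.6, 0.0, 90.0]
wrist_force: [0.3, -0.5, -0.1]
opening: -0.0002
grasp_force: 0.0
```

{"api": "servo_tool", "payload": {"rows": [{"offset": [0, 0, 0.02], "yaw": 0, "claw": 1}, {"offset": [0, 0, 0.04], "yaw": 0, "claw": 1}, {"offset": [0, 0, 0.04], "yaw": 0, "claw": 1}]}}

```text
time: 63.08
ee_pos: [0.3972, 0.0365, 0.1312]
tcp_rot: [179.5, 0.0, 90.0]
wrist_force: [-4.6, -1.4, 10.5]
opening: -0.0
grasp_force: 5.4
```

{"api": "servo_tool", "payload": {"rows": [{"offset": [0, 0, 0.01], "yaw": 0, "claw": 1}, {"offset": [0, 0, 0.02], "yaw": 0, "claw": 1}, {"offset": [0, 0, 0.02], "yaw": 0, "claw": 1}]}}

```text
time: 63.45
ee_pos: [0.3972, 0.0366, 0.1307]
tcp_rot: [179.5, 0.0, 90.0]
wrist_force: [-9.5, -0.2, 24.4]
opening: -0.0003
grasp_force: 12.4
```

{"api": "servo_tool", "payload": {"rows": [{"offset": [0, 0, -0.2], "yaw": 0, "claw": 1}, {"offset": [0, 0, -0.35], "yaw": 0, "claw": 1}, {"offset": [-0.5, -0.03, -0.35], "yaw": 0, "claw": 1}, {"offset": [-1, -0.06, -0.35], "yaw": 0, "claw": 1}, {"offset": [-1, -0.06, -0.35], "yaw": 0, "claw": 1}]}}

```text
time: 64.08
ee_pos: [0.3905, -0.0659, 0.1631]
tcp_rot: [179.6, 0.0, 89.7]
wrist_force: [-0.2, -0.2, 0.5]
opening: -0.0001
grasp_force: 0.0
```

```bash
cat > cov.py <<'E'
from look import *
p,d=grab('top');W=cloud('top',d)
hsv=cv2.cvtColor(p,cv2.COLOR_RGB2HSV)
m=(hsv[...,1]>120)&(abs(W[...,1]+.02)<.13)&(abs(W[...,0]-.49)<.13)&(abs(W[...,2]-.112)<.02);P=W[m]
for a,b in((.05,.09),(-.02,.02),(-.06,-.04),(-.12,-.08)):
    Q=P[(P[:,1]>a)&(P[:,1]<b)]
    if len(Q)>50:k=np.polyfit(Q[:,0],Q[:,2],1);print(a,k,len(Q))
E
python3 cov.py; python3 go.py .392 -.070 .15
```

```text
0.05 [-0.00163346  0.10988283] 711
-0.02 [-0.00247769  0.1106682 ] 791
-0.06 [-0.06291558  0.14649055] 406
-0.12 [-0.06312656  0.14628655] 512
q [ -9.4 -17.6 -20.5  86.7   0.1  80.8] pos [ 0.3907 -0.0646  0.163 ] op -0.0001
rows total [-0.053  0.013  0.13 ]
```

Left cover shut. Same on the right.

{"api": "servo_tool", "payload": {"rows": [{"offset": [-0.053, 0.013, 0.05], "yaw": 0, "claw": 1}, {"offset": [-0.053, 0.013, 0.12], "yaw": 0, "claw": 1}, {"offset": [-0.053, 0.013, 0.2], "yaw": 0, "claw": 1}, {"offset": [-0.053, 0.013, 0.2], "yaw": 0, "claw": 1}]}}

```text
time: 64.62
ee_pos: [0.3921, -0.0682, 0.1424]
tcp_rot: [179.6, 0.0, 90.1]
wrist_force: [0.1, -0.6, 0.8]
opening: -0.0001
grasp_force: 0.0
```

{"api": "servo_tool", "payload": {"rows": [{"offset": [0, 0, 0.03], "yaw": 0, "claw": 1}, {"offset": [0, 0, 0.06], "yaw": 0, "claw": 1}, {"offset": [0, 0, 0.08], "yaw": 0, "claw": 1}, {"offset": [0, 0, 0.1], "yaw": 0, "claw": 1}, {"offset": [0, 0, 0.12], "yaw": 0, "claw": 1}, {"offset": [0, 0, 0.12], "yaw": 0, "claw": 1}]}}

```text
time: 65.38
ee_pos: [0.3924, -0.0687, 0.1314]
tcp_rot: [179.6, 0.0, 90.0]
wrist_force: [-0.5, 0.5, 3.7]
opening: 0.0
grasp_force: 2.4
```

```bash
python3 cov.py
```

```text
0.05 [0.00052519 0.10900528] 711
-0.02 [-0.00243376  0.11042775] 805
-0.06 [-0.0033353   0.11130421] 400
-0.12 [-0.00778868  0.11340551] 496
```

{"api": "servo_tool", "payload": {"rows": [{"offset": [0, 0, 0.01], "yaw": 0, "claw": 1}, {"offset": [0, 0, 0.018], "yaw": 0, "claw": 1}, {"offset": [0, 0, 0.018], "yaw": 0, "claw": 1}, {"offset": [0, 0, -0.4], "yaw": 0, "claw": 1}, {"offset": [0, 0, -1], "yaw": 0, "claw": 1}, {"offset": [-0.5, 0, -1], "yaw": 0, "claw": 1}, {"offset": [-1, 0, -1], "yaw": 0, "claw": 1}, {"offset": [-1, 0, -1], "yaw": 0, "claw": 1}, {"offset": [-1, 0, -1], "yaw": 0, "claw": 1}]}}

```text
time: 66.55
ee_pos: [0.3915, -0.1687, 0.2308]
tcp_rot: [179.6, -0.0, 89.9]
wrist_force: [-0.1, -0.1, 0.5]
opening: -0.0001
grasp_force: 0.0
```

```bash
python3 cov.py; python3 - <<'E'
from look import *
p,W=look('a9')
m=(np.hypot(W[...,0]-.485,W[...,1]-.34)<.14)&(abs(W[...,2]-.147)<.007);P=W[m];print('lid',cv2.minEnclosingCircle(P[:,:2].astype(np.float32)),np.percentile(P[:,2],[5,50,95]))
o=get_obs();print(o['time'],abs(o['qd']).max())
E
```

```text
0.05 [-0.00321812  0.11082894] 713
-0.02 [0.00083271 0.10902699] 804
-0.06 [0.00135137 0.10898855] 424
-0.12 [0.00134792 0.10879265] 813
lid ((0.48574307560920715, 0.3400106430053711), 0.12415509670972824) [0.14259087 0.14628128 0.15002582]
66.65 0.5279452818782969
```

View pics/a9.png

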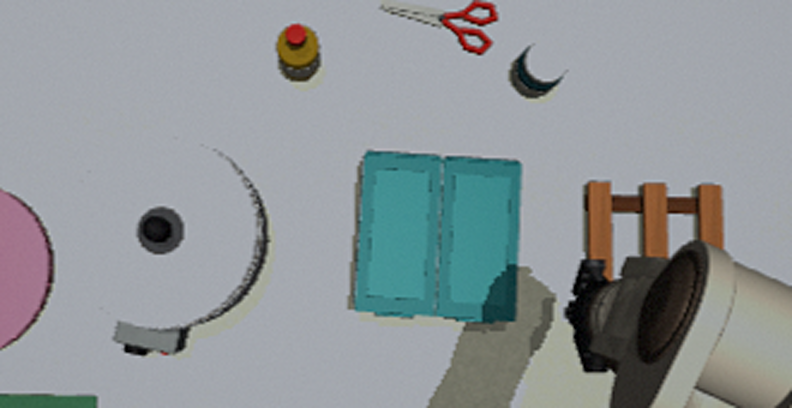

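Both covers lie flat and shut at (400,235) and (480,240). The lid is flat and centred on the kiln at (160,230), the bystanders are in place, and the arm is clear.

```bash
python3 -c "
from workcell import *
print(job_done())"
```

```text
the job is handed in; nothing more can be done
None
```

I handed the job in at about 67 s: all four vases stand in the case, both its covers are shut, and the lid is flat and centred on the kiln. The last picture showed the bottle, jar and scissors where they were. One thing went less gently than planned: the wrist force reached at least 46 N for a moment as I pulled the covers over.

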